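# Set out the counter display in a hardware shop

### The arm

A 6-joint arm with a two-finger parallel gripper is mounted at the origin on the work surface. World frame = base frame: x ahead of the robot, y to its left, z up, the work surface at z = 0. Lengths are in m, angles in rad, forces in N, time in s.
With the tool pointing down it reaches from about 0.375 to 0.9 m from the base axis. Payload 3.1 kg.
Tool frame: the origin (TCP) lies on the front face of the gripper's body, between the roots of the fingers; the fingertips stand 70 mm ahead of it and the grasp point (between the pads) lies 51 mm ahead of it; z points along the fingers, y is the line along which they close (so a half turn about z gives the same grasp; the last joint's range is limited). The gripper opens to 87 mm and grips with 3 to 60 N. Pads are 19 mm wide; open, the fingers measure 117 mm over their backs; the gripper's body (75 mm by 190 mm) begins 51 mm behind the grasp point.
Start: joints at [1.165, 0.527, 1.433, -0, 1.181, -0.178], TCP at [0.141, 0.609, 0.292] pointing down, gripper open.
Joint ranges: [-3.08, 3.08], [-0.75, 2.2], [0.22, 2.44], [-1.43, 4.57], [0, 2.65], [-2.85, 2.85]. Speed limits (rad/s): [2.79, 2.79, 3.14, 3.14, 3.14, 3.14].

### API

Orientations are given as a unit quaternion [x, y, z, w].
In Python, from rig import robot, cams, ticket gives the robot as it stands. The module is installed in compiled form; this text tells all that it offers.
- The arm moves only by the shell command python3 -m crank 'ROWS' [FORCE]. ROWS is JSON, a list of rows, each a list of 7 numbers: the shift along the tool's x, y, z in cm, then the turn, a rotation vector about the tool's x, y, z in rad, then the closure, from 0 (fully open) to 1 (shut). A call has 1 to 5 rows; each row shifts and turns the commanded pose from where the row before left it, along the tool's axes as they then stand; what a row does not reach is not made up. A row lasts 1/8 s, in which the tool goes at most 62.5 mm and 10.7 degrees, less where a joint would pass 70% of its speed; a pose out of reach is approached as far as the arm can. A call is refused whole if a number of a shift passes 6.25 or a number of a turn 0.188, either way. A call with a gripper value outside its range is refused whole. The fingers move at their own pace and stop on an object; FORCE is the grip in N (left out, the last holds). Time passes only in rows, so rows that do not move let the fingers close. It gives the time, the measured TCP pose, the force, the opening and the grip force at its end, in the units of the state.
- robot.get_obs(): the state, without advancing time (a new reading comes with each control period).
- cams.camera(name): name is "scene" or "side" or "wrist"; returns the picture (480x640x3 uint8, red, green, blue); there is no depth.
- cams.camera_info(name): a dict with "intrinsics" (3x3 intrinsics, pixels), "dist" ([k1, k2, p1, p2, k3] as OpenCV has them; the pictures are not rectified), "pose" (4x4, takes a point from camera to world coordinates). Camera axes: x right, y down, z forward; pixel columns grow to the right and rows downward; lengths in m; the calibration is good to about 2 mm. A picture is of the moment at which its call begins: read the wrist's pose just before it. camera_info takes no time and is no camera call; for the wrist camera it gives the pose at the moment of the call.
- ticket.hand_in(): hands the job in; it is judged then, once.
The state is a dict: "time": time; "q": joint angles; "joint_velocities": joint speeds; "joint_torque": joint torques, N m; "position": TCP position; "tool_rot": TCP orientation; "ft_force": force on the tool from outside, world axes, zero at the start; "moment": the same for the moment, N m; "grip_width": finger opening in m; "grip_force": force on a finger pad.
Only numpy, scipy, OpenCV 4.12 (cv2) and the standard library are available. Lean on these libraries where they do the work, as an engineer would, in place of code of your own. Each camera call takes 0.05 s, during which the arm holds its last target. There are 200 camera calls.

### The job

Set out the counter display: lay each post socket fully down into the tray pocket of its own shape, and hang every hang-box on the rail. The boxes must be hooked on at the open left end of the rail and slid along it under the keeper bar until each hangs still with its middle over the middle of its own ticket holder, the one that is as wide as the box; they cannot pass one another. Some boxes or sockets may be out of stock; leave the tape measure, the spray can and the glue bottle standing where they are.

Things in the scene. Friction and masses are not known exactly. Their poses are not given: they have to be found in the camera images.
- stand: Display stand, fixed. Origin on the counter, x away from the robot, y along the rail to the left, z up. Dark base plate 12 mm thick, x -35 to +80, y +-245 mm. Steel rail, 12 mm diameter, along y at x = 0, axis 170 mm up, y = -230 to +230 mm, a post under each end. Only its left end, y = +85 to +215 mm, over a black rubber pad on the base, is open for hooking on.
- rail_load (a point): Point on the rail's axis, middle of the open left end (stand frame 0, +145, 170 mm; axes as the stand's). The rest lies under a keeper bar, 8 mm thick, axis at x = +12 mm, 192 mm up, from y = +75 to -230 mm: no hooking on or lifting off there, a hook slides under it with 6 mm to spare. Wires at its ends go back to x = +45 mm and down to the base.
- tray: Wooden sample tray, 150 x 150 x 16 mm, fixed to the counter, with three pockets 8 mm deep (floor 8 mm above the counter), each 3 mm wider than its part, edges chamfered 2 mm. Origin under its centre, x, y along its sides. The two smaller pockets, round and square, lie side by side on the +x half, the oblong one on the -x half.
- tray_hole0 (a point): Mouth of the round pocket (55 mm diameter), its centre on the tray's top face (tray frame +38, +37 mm)
- tray_hole1 (a point): Mouth of the square pocket (47 x 47 mm, sides along the tray's), its centre on the tray's top face (tray frame +38, -37 mm)
- tray_hole2 (a point): Mouth of the oblong pocket (35 mm along the tray's x, 67 mm along its y), its centre on the tray's top face (tray frame -35, 0 mm)
- tape: Bystander: black tape measure, 42 x 52 x 34 mm. Origin under its centre.
- spray: Bystander: spray can, 52 mm diameter, 150 mm tall. Origin under its centre.
- glue: Bystander: small glue bottle, 44 mm diameter, 110 mm tall. Origin under its centre.
- box_wide: Wide hang-box, 169 to 338 g: closed grey plastic box 44 mm deep (x), 68 mm wide (y), 60 mm high, with a steel hook on top, standing on the counter. Origin under the box's centre. Hung, it hangs freely with its y along the stand's y, x along the stand's x, origin 70 mm above the counter. May be absent (None).
- seat_wide (a point): Wide box: middle of the underside of its hook's 24 mm wide, 6 mm thick top plate (box frame 0, 0, 106 mm); hung, it rests on top of the rail (176 mm up). Front leg at x -14.5 to -8.5 mm from plate to lid; at the back a tip (from x = +8.5 mm) reaches from the plate down to 90 mm. The rail enters from +x through the opening between tip and lid, 60 to 90 mm up.
- tab_wide (a point): Wide box: middle of the steel grip tab that stands on the hook's top plate (box frame -14, 0, 130 mm). The tab is 20 mm (x) by 14 mm (y), from 112 to 148 mm up.
- mark_wide: White ticket holder for the wide box, 68 mm wide (as wide as its box), 30 mm tall, leaning, standing on the back (+x) half of the stand's base, 58 mm behind the rail. Origin under its middle, axes parallel to the stand's: its y = 0 is the mark to which the wide box's middle belongs. The three holders stand in any order along the covered part of the rail.
- box_medium: Medium hang-box, 156 to 311 g: closed grey plastic box 44 mm deep (x), 52 mm wide (y), 60 mm high, with a steel hook on top, standing on the counter. Origin under the box's centre. Hung, it hangs freely with its y along the stand's y, x along the stand's x, origin 70 mm above the counter. May be absent (None).
- seat_medium (a point): Medium box: middle of the underside of its hook's 24 mm wide, 6 mm thick top plate (box frame 0, 0, 106 mm); hung, it rests on top of the rail (176 mm up). Front leg at x -14.5 to -8.5 mm from plate to lid; at the back a tip (from x = +8.5 mm) reaches from the plate down to 90 mm. The rail enters from +x through the opening between tip and lid, 60 to 90 mm up.
- tab_medium (a point): Medium box: middle of the steel grip tab that stands on the hook's top plate (box frame -14, 0, 130 mm). The tab is 20 mm (x) by 14 mm (y), from 112 to 148 mm up.
- mark_medium: White ticket holder for the medium box, 52 mm wide (as wide as its box), 30 mm tall, leaning, standing on the back (+x) half of the stand's base, 58 mm behind the rail. Origin under its middle, axes parallel to the stand's: its y = 0 is the mark to which the medium box's middle belongs. The three holders stand in any order along the covered part of the rail.
- box_narrow: Narrow hang-box, 142 to 284 g: closed grey plastic box 44 mm deep (x), 36 mm wide (y), 60 mm high, with a steel hook on top, standing on the counter. Origin under the box's centre. Hung, it hangs freely with its y along the stand's y, x along the stand's x, origin 70 mm above the counter. May be absent (None).
- seat_narrow (a point): Narrow box: middle of the underside of its hook's 24 mm wide, 6 mm thick top plate (box frame 0, 0, 106 mm); hung, it rests on top of the rail (176 mm up). Front leg at x -14.5 to -8.5 mm from plate to lid; at the back a tip (from x = +8.5 mm) reaches from the plate down to 90 mm. The rail enters from +x through the opening between tip and lid, 60 to 90 mm up.
- tab_narrow (a point): Narrow box: middle of the steel grip tab that stands on the hook's top plate (box frame -14, 0, 130 mm). The tab is 20 mm (x) by 14 mm (y), from 112 to 148 mm up.
- mark_narrow: White ticket holder for the narrow box, 36 mm wide (as wide as its box), 30 mm tall, leaning, standing on the back (+x) half of the stand's base, 58 mm behind the rail. Origin under its middle, axes parallel to the stand's: its y = 0 is the mark to which the narrow box's middle belongs. The three holders stand in any order along the covered part of the rail.
- round: Round post socket, cast aluminium, 95 to 160 g: flange 52 mm diameter, 10 mm thick, with an upright round boss of 22 mm diameter on its middle, 46 mm high in all. Origin under its centre. May be absent (None).
- square: Square post socket, cast aluminium, 95 to 160 g: flange 44 x 44 mm, 10 mm thick, with an upright square boss 22 x 22 mm on its middle, sides parallel to the flange's, 46 mm high in all. Origin under its centre, x, y along the sides. May be absent (None).
- oblong: Oblong post socket, cast aluminium, 95 to 160 g: flange 32 mm (x) by 64 mm (y), 10 mm thick, with an upright square boss 22 x 22 mm on its middle, sides parallel to the flange's, 46 mm high in all. Origin under its centre. May be absent (None).
Things that resemble listed ones, but are neither listed nor needed, are in the scene too. Leave any red look-alike of the round alone. Leave any turquoise look-alike of the oblong alone.

How it is judged:
By the outcome, as a careful person would: the job done as asked, in the order asked, and still so for the second after the job is handed in, with the robot touching nothing.
Of box_wide, box_medium, box_narrow only 2 to 3 are there at a start; the rules pass over those that are not, and their reading is None.
Of round, square, oblong only 2 to 3 are there at a start; the rules pass over those that are not, and their reading is None.
At some moment in a run one of round, square, oblong may be knocked a few centimetres aside while the robot is not near it.
It also fails if it takes over 210 s, if anything falls off the work surface, if the arm or the gripper's body presses on something with over 40 N, if the wrist force passes 120 N, or if a joint passes its speed limit or range.

## Working session

There is one attempt and no reset: what is moved stays moved. The work goes in short steps, Python scripts to look and compute and a shell command to move; the robot and the scene stay as the last step left them, time stands still between calls to the robot, and variables do not carry over. Pictures are saved under pics/ and viewed, at most 14 in all, crops included, and the job is handed in when it is done.

```bash
mkdir -p pics; cat > h.py <<'E'
import numpy as np, cv2
from rig import robot, cams, ticket
from scipy.spatial.transform import Rotation as R
def snap(n,f):
    i=cams.camera_info(n); p=cams.camera(n); cv2.imwrite('pics/'+f,p[:,:,::-1]); np.savez('pics/'+f+'.npz',K=i['intrinsics'],d=i['dist'],T=i['pose']); return p
def ray(f,uv):
    z=np.load('pics/'+f+'.npz'); u=cv2.undistortPoints(np.array([[uv]],float),np.array(z['K'],float),np.array(z['d'],float))[0,0]
    T=z['T']; d=T[:3,:3]@np.array([u[0],u[1],1]); return T[:3,3],d/np.linalg.norm(d)
def atz(f,uv,z):
    o,d=ray(f,uv); return o+d*(z-o[2])/d[2]
def tri(*fu):
    A=0;b=0;L=[]
    for f,uv in fu:
        o,d=ray(f,uv); P=np.eye(3)-np.outer(d,d); A=A+P; b=b+P@o; L.append((o,P))
    x=np.linalg.solve(A,b); return x,[np.linalg.norm(P@(x-o)) for o,P in L]
def proj(f,X):
    z=np.load('pics/'+f+'.npz'); T=np.linalg.inv(z['T'])
    return cv2.projectPoints(np.array(X,float).reshape(-1,3),cv2.Rodrigues(T[:3,:3])[0],T[:3,3],np.array(z['K'],float),np.array(z['d'],float))[0][:,0]
def crop(f,x0,y0,x1,y1,s,out):
    p=cv2.imread('pics/'+f)[y0:y1,x0:x1]; cv2.imwrite('pics/'+out,cv2.resize(p,None,fx=s,fy=s,interpolation=cv2.INTER_CUBIC))
np.set_printoptions(precision=4,suppress=True)
E
python3 - <<'E'
from h import *
for n in('scene','side','wrist'): snap(n,n+'0.png'); print(np.load('pics/'+n+'0.png.npz')['T'])
o=robot.get_obs();print(o)
E
```

```text
[[ 0.833   0.3632 -0.4173  1.05  ]
 [ 0.5528 -0.5754  0.6028 -0.7525]
 [-0.0211 -0.7328 -0.6801  0.9821]
 [ 0.      0.      0.      1.    ]]
[[-0.8953 -0.2946  0.3342  0.1245]
 [-0.4455  0.5892 -0.674   0.775 ]
 [ 0.0017 -0.7523 -0.6588  0.8983]
 [ 0.      0.      0.      1.    ]]
[[ 0.2249  0.9314  0.2861  0.0621]
 [ 0.9744 -0.2147 -0.067   0.6272]
 [-0.001   0.2938 -0.9559  0.385 ]
 [ 0.      0.      0.      1.    ]]
{'time': 0.15, 'q': array([ 1.1645,  0.5283,  1.4336,  0.    ,  1.1814, -0.1785]), 'joint_velocities': array([-0.0001, -0.0011, -0.0031,  0.0006, -0.    ,  0.0004]), 'joint_torque': array([  0.0007, -44.0432, -17.6842,   0.0633,   0.0553,  -0.0001]), 'position': array([0.141 , 0.6084, 0.2915]), 'tool_rot': array([ 0.1137,  0.9935, -0.0008, -0.0002]), 'ft_force': array([-0.3972, -0.0793, -0.1614]), 'moment': array([0.01  , 0.0321, 0.0383]), 'grip_force': 0.0, 'grip_width': 0.08690513675042516}
```

View pics/scene0.png

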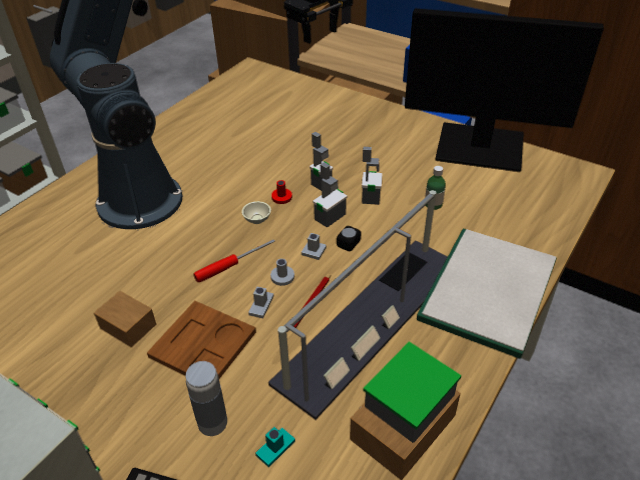

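View pics/side0.png

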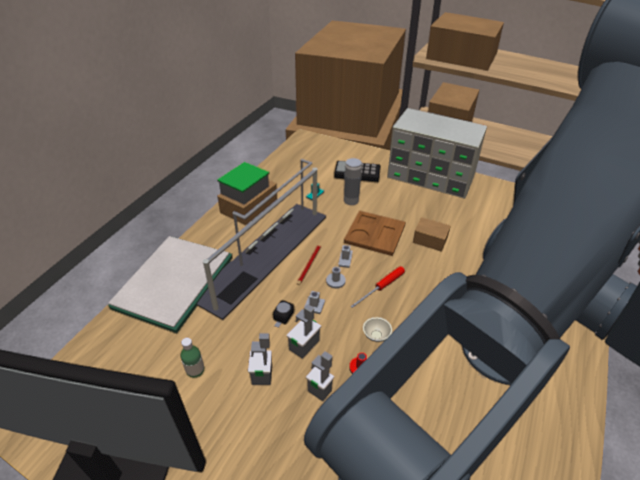

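The scene view shows six candidates in the working area. Sockets: round (282,271), square (314,245) and oblong (261,300), with the red look-alike at (282,192) and the turquoise one at (275,443). Boxes: (322,170), (330,203) and (372,185). The tray is at (203,340) and the ticket holders are at (336,374), (366,342) and (391,316). The side view shows the same things. Next I'll crop for detail.

```bash
python3 - <<'E'
from h import *
a=cv2.imread('pics/scene0.png'); b=cv2.imread('pics/side0.png')
r=lambda p,x0,y0,x1,y1:cv2.resize(p[y0:y1,x0:x1],(400,300),interpolation=cv2.INTER_CUBIC)
m=np.vstack([np.hstack([r(a,296,125,396,200+0),r(a,296,295,416,385)]),np.hstack([r(b,240,310,360,400),r(b,230,180,350,270)])])
m2=np.vstack([np.hstack([r(a,296,165,376,225),r(a,240,225,340,300+25)]),np.hstack([r(b,260,230,380,320),r(a,140,295,260,385)])])
cv2.imwrite('pics/m1.png',m);cv2.imwrite('pics/m2.png',m2)
S='scene0.png';D='side0.png'
for n,s,d in [('round boss',(282,261),(337,268)),('square boss',(314,236),(315,293)),('obl boss',(261,290),(347,248)),('tabA',(317,138),(326,358)),('tabB',(326,170),(308,314)),('tabC',(367,152),(264,340)),('railL',(432,197),(209,264)),('railR',(284,330),(315,172))]:
    print(n,*tri((S,s),(D,d)))
E
```

```text
round boss [ 0.453  -0.0234  0.0494] [np.float64(0.002628639566437523), np.float64(0.0026286395664376484)]
square boss [0.4661 0.0794 0.0475] [np.float64(0.0023487774988516907), np.float64(0.002348777498851634)]
obl boss [ 0.4626 -0.1107  0.0453] [np.float64(0.00321016881591536), np.float64(0.003210168815915274)]
tabA [0.3348 0.2952 0.1354] [np.float64(0.0011806021859267085), np.float64(0.0011806021859267896)]
tabB [0.4187 0.2064 0.129 ] [np.float64(0.000571632495785529), np.float64(0.000571632495785524)]
tabC [0.4656 0.3107 0.1336] [np.float64(0.00033307646167243885), np.float64(0.00033307646167242525)]
railL [0.678  0.2032 0.1634] [np.float64(0.002957038879138879), np.float64(0.002957038879138648)]
railR [ 0.6267 -0.2453  0.1677] [np.float64(0.002075765693290018), np.float64(0.0020757656932897783)]
```

View pics/m1.png

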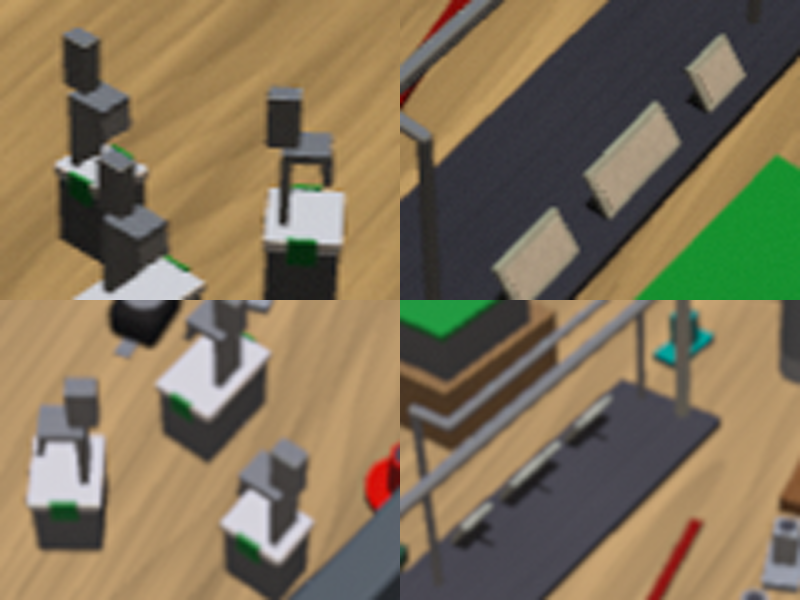

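View pics/m2.png

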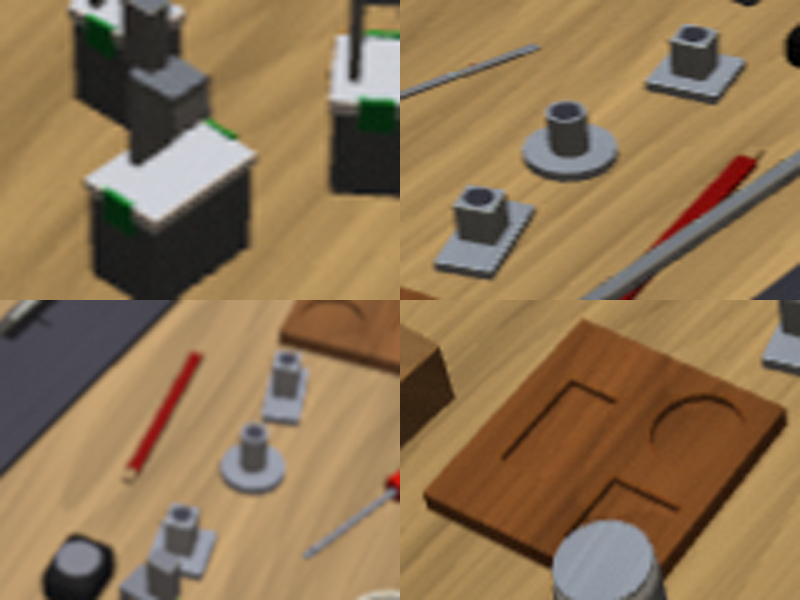

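The holders run medium, wide, narrow from the far (-y) end. B at (330,203) is the wide box. The sockets are round (282,271), square (314,245) and oblong (261,300). The tray has the oblong pocket to the upper left, the round one to the right, and the square one at the bottom next to the spray can.

```bash
cat >> h.py <<'E'
def go(p,yaw=None):
    """needed tool-frame shift (cm) to bring TCP to p, and turn (rad, tool axes) to point down with tool-x at world angle yaw"""
    o=robot.get_obs(); Rm=R.from_quat(o['tool_rot']); print('t',round(o['time'],2),'at',o['position'],'x-ang',round(np.arctan2(*Rm.as_matrix()[[1,0],0]),3),'grip',round(o['grip_width'],4))
    if p is not None: print('shift cm',Rm.inv().apply(np.array(p)-o['position'])*100)
    if yaw is not None:
        c,s=np.cos(yaw),np.sin(yaw); T=R.from_matrix(np.array([[c,s,0],[s,-c,0],[0,0,-1]]))
        print('turn',(Rm.inv()*T).as_rotvec())
E
python3 - <<'E'
from h import *
S='scene0.png';D='side0.png'
for n,p in [('T',(195.5,301)),('R',(255.5,328.6)),('L',(147.5,354))]: print(n,atz(S,p,.016))
print('can',tri((S,(203,371)),(D,(353,163))),'glue',atz(S,(437,203),.0))
for n,s,d in [('med',(336.8,371.5),(287.9,216)),('wide',(365.9,343),(269.6,232.2)),('nar',(391.1,316.6),(252.2,247.2))]: print(n,*tri((S,s),(D,d)))
# lids A (side view, m1 BL: x=240+u/3.333,y=310+(v-300)/3.333), C
f=lambda u,v:(240+u/3.333,310+(v-300)/3.333)
for n,L in [('A',[(222,522),(262,490),(313,520),(274,557)]),('B',[(157,383),(215,335),(270,350),(208,402)]),('C',[(28,485),(35,440),(104,437),(106,495)])]:
    P=np.array([atz(D,f(*q),.06) for q in L]); print(n,P[:,:2].round(3).tolist(),np.linalg.norm(np.diff(np.vstack([P,P[:1]]),axis=0),axis=1), P.mean(0))
go([.47,-.06,.36],np.pi)
E
```

```text
T [ 0.3518 -0.1863  0.016 ]
R [ 0.5006 -0.1772  0.016 ]
L [ 0.3646 -0.3364  0.016 ]
can (array([ 0.5571, -0.3703,  0.1489]), [np.float64(0.0009851790215511115), np.float64(0.000985179021551187)]) glue [0.6268 0.3821 0.    ]
med [ 0.6898 -0.1841  0.0263] [np.float64(0.0036159990861916068), np.float64(0.003615999086191418)]
wide [ 0.7019 -0.0968  0.0231] [np.float64(0.002335024427348947), np.float64(0.0023350244273487495)]
nar [ 0.7116 -0.0157  0.0253] [np.float64(0.0027253989816957477), np.float64(0.002725398981695516)]
A [[0.371, 0.307], [0.359, 0.275], [0.321, 0.28], [0.331, 0.315]] [0.0345 0.0386 0.0361 0.0406] [0.3452 0.2942 0.06  ]
B [[0.459, 0.23], [0.443, 0.176], [0.403, 0.171], [0.421, 0.229]] [0.0566 0.0401 0.0607 0.038 ] [0.4315 0.2014 0.06  ]
C [[0.493, 0.339], [0.508, 0.307], [0.469, 0.284], [0.445, 0.322]] [0.0347 0.0451 0.0446 0.0507] [0.4789 0.313  0.06  ]
t 0.15 at [0.141  0.6084 0.2915] x-ang 2.914 grip 0.0869
shift cm [-47.1502 -57.6966  -6.7705]
turn [-0.0016 -0.0005 -0.2278]
```

```bash
R='[[-3.6,-4.4,-0.5,0,0,0,0],[-3.6,-4.4,-0.5,0,0,0,0],[-3.6,-4.4,-0.5,0,0,0,0],[-3.6,-4.4,-0.5,0,0,0,0],[-3.6,-4.4,-0.5,0,0,0,0]]'
python3 -m crank '[[-3.6,-4.4,-0.5,0,0,0,0],[-3.6,-4.4,-0.5,0,0,0,0],[-3.6,-4.4,-0.5,0,0,0,0],[-3.6,-4.4,-0.5,0,0,0,0],[-3.6,-4.4,-0.5,0,0,0,0]]'
python3 -m crank '[[-3.6,-4.4,-0.5,0,0,0,0],[-3.6,-4.4,-0.5,0,0,0,0],[-3.6,-4.4,-0.5,0,0,0,0],[-3.6,-4.4,-0.5,0,0,0,0],[-3.6,-4.4,-0.5,0,0,0,0]]'
python3 -m crank '[[-3.7,-4.6,-0.5,0,0,0,0],[-3.7,-4.6,-0.5,0,0,0,0],[-3.7,-4.6,-0.5,0,0,-0.114,0],[0,0,0,0,0,-0.114,0],[0,0,0,0,0,0,0]]'
python3 - <<'E'
from h import *
snap('wrist','w1.png'); go([.47,-.06,.36],np.pi)
E
```

```text
time: 0.78
position: [0.2672, 0.3522, 0.3173]
tool_rot: [0.113, 0.994, -0.0, 0.0]
ft_force: [0.6, -0.1, -0.5]
grip_width: 0.087
grip_force: 0.0
time: 1.4
position: [0.3929, 0.0971, 0.3425]
tool_rot: [0.114, 0.994, 0.0, 0.0]
ft_force: [0.6, -0.0, 0.0]
grip_width: 0.087
grip_force: 0.0
time: 2.02
position: [0.4692, -0.0612, 0.3568]
tool_rot: [0.001, 1.0, 0.0, -0.001]
ft_force: [-0.6, 0.2, -0.2]
grip_width: 0.0869
grip_force: 0.0
t 2.08 at [ 0.469  -0.0605  0.3569] x-ang 3.139 grip 0.0869
shift cm [-0.104   0.0508 -0.3146]
turn [ 0.0006 -0.0012 -0.0021]
```

View pics/w1.png

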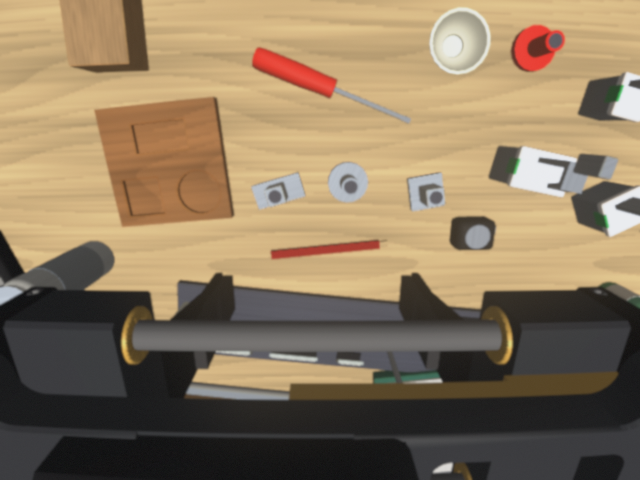

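```bash
python3 - <<'E'
from h import *
p=cv2.imread('pics/w1.png'); m=np.zeros((600,800,3),np.uint8)
a=cv2.resize(p[160:220,245:455],(798,228),interpolation=cv2.INTER_CUBIC); m[:228,:798]=a
b=cv2.resize(p[90:232,90:240],(390,369),interpolation=cv2.INTER_CUBIC); m[230:599,:390]=b
c=cv2.resize(p[300:400,170:500],(400,121),interpolation=cv2.INTER_CUBIC); m[230:351,400:]=c
d=cv2.resize(p[130:240,480:640],(400,245*400//356),interpolation=cv2.INTER_CUBIC); m[353:353+d.shape[0],400:]=d
cv2.imwrite('pics/m3.png',m)
E
```

```text
Traceback (most recent call last):
ValueError: could not broadcast input array from shape (275,400,3) into shape (247,400,3)
```

```bash
python3 - <<'E'
from h import *
p=cv2.imread('pics/w1.png'); m=np.zeros((600,800,3),np.uint8)
a=cv2.resize(p[160:220,245:455],(798,228),interpolation=cv2.INTER_CUBIC); m[:228,:798]=a
b=cv2.resize(p[90:232,90:240],(390,369),interpolation=cv2.INTER_CUBIC); m[230:599,:390]=b
c=cv2.resize(p[300:400,170:500],(400,121),interpolation=cv2.INTER_CUBIC); m[230:351,400:]=c
d=cv2.resize(p[135:233,480:640],(400,245),interpolation=cv2.INTER_CUBIC); m[353:598,400:]=d
cv2.imwrite('pics/m3.png',m)
E
```

```text
(no output)
```

View pics/m3.png

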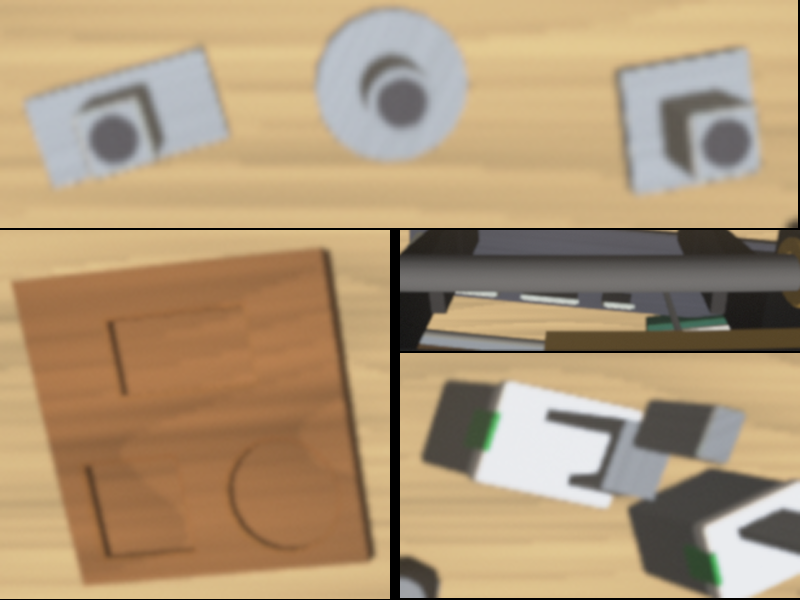

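The crop shows the three flanges and the tray clearly. Flange centres in w1 are about (278,191) oblong, (348,182) round and (427,192) square.

```bash
python3 - <<'E'
from h import *
W='w1.png';S='scene0.png';D='side0.png'
f=lambda u,v:(245+u/3.8,160+v/3.8); g=lambda u,v:(90+u/2.6,90+(v-230)/2.6)
def quad(L,F,z):
    P=np.array([atz(W,F(*q),z) for q in L])[:,:2]; e=np.diff(np.vstack([P,P[:1]]),axis=0); 
    print(' c',P.mean(0),'sides',np.linalg.norm(e,axis=1),'ang',[round(float(np.degrees(np.arctan2(*(s*v)[::-1]))),1) for v,s in zip(e,(1,1,-1,-1))]); return P
print('obl');quad([(25,100),(203,47),(230,137),(55,188)],f,.01)
print('sq');quad([(623,70),(745,48),(762,172),(634,193)],f,.01)
print('round',atz(W,f(391,84),.01))
print('tray');quad([(13,282),(322,250),(367,560),(84,584)],g,.016)
for n,w,s,d in [('obl',f(114,138),(261,290),(347,248)),('rnd',f(402,103),(282,261),(337,268)),('sq',f(725,143),(314,236),(315,293))]:
    print(n,*tri((W,w),(S,s),(D,d)),atz(W,w,.046))
# tray pts
for n,q in [('oblTL',(108,322)),('oblBL',(123,394)),('oblTR',(240,308)),('sqL',(87,467)),('sqBL',(108,556)),('sqBR',(195,549)),('rndL',(231,490)),('rndB',(290,549))]: print(n,atz(W,g(*q),.016)[:2])
E
```

```text
obl
 c [ 0.4639 -0.1093] sides [0.0635 0.0319 0.0635 0.0319] ang [106.2, 15.9, 106.2, 15.9]
sq
 c [0.465  0.0841] sides [0.0419 0.0441 0.0451 0.0434] ang [100.5, 13.6, 99.6, 9.4]
round [ 0.4522 -0.0196  0.01  ]
tray
 c [ 0.4288 -0.2519] sides [0.1495 0.1476 0.1489 0.1486] ang [94.3, 4.2, 94.7, 4.4]
obl [ 0.463  -0.1104  0.0455] [np.float64(0.001043217813556337), np.float64(0.002716911166066857), np.float64(0.003717386097673724)] [ 0.4639 -0.1099  0.046 ]
rnd [ 0.4525 -0.0217  0.0497] [np.float64(0.001928152141063213), np.float64(0.002648623020250736), np.float64(0.0031908730541844936)] [ 0.453  -0.0194  0.046 ]
sq [0.4655 0.081  0.0481] [np.float64(0.0019060872165909658), np.float64(0.0026467484054556838), np.float64(0.002740356761415258)] [0.4656 0.0838 0.046 ]
oblTL [ 0.3797 -0.2881]
oblBL [ 0.4133 -0.2855]
oblTR [ 0.3745 -0.2237]
sqL [ 0.4484 -0.3091]
sqBL [ 0.4939 -0.3054]
sqBR [ 0.4905 -0.2596]
rndL [ 0.4606 -0.2375]
rndB [ 0.4907 -0.2108]
```

```bash

python3 -m crank '[[0.1,-1.2,5.2,0,0,0,0.4],[0.1,-1.2,5.2,0,0,0,0.4],[0.1,-1.2,5.2,0,0,0,0.4],[0.2,-1.3,5.1,0,0,0,0.4],[0,0,0,0,0,-0.14,0.4]]'
python3 -m crank '[[0,0,0,0,0,-0.14,0.4],[0,0,0,0,0,0,0.4]]'
python3 - <<'E'
from h import *
snap('wrist','w2.png'); go([.4639,-.1096,.084],3.421)
X=[[.4639,-.1096,.046],[.4639,-.1096,.01],[.4522,-.0196,.01]]; print(proj('w2.png',X))
crop('w2.png',0,80,640,480,1.25,'w2c.png')
E
```

```text
time: 2.7
position: [0.4619, -0.1083, 0.1463]
tool_rot: [-0.071, 0.997, 0.003, -0.004]
ft_force: [0.3, 0.4, -0.1]
grip_width: 0.0537
grip_force: 0.0
time: 2.95
position: [0.4643, -0.1087, 0.1502]
tool_rot: [-0.139, 0.99, 0.0, -0.0]
ft_force: [-1.4, 0.9, -1.1]
grip_width: 0.0525
grip_force: 0.0
t 3.0 at [ 0.4643 -0.1088  0.1504] x-ang -2.864 grip 0.0523
shift cm [ 0.062  -0.0629  6.6378]
turn [ 0.0001 -0.0001 -0.0013]
[[314.2443 264.7334]
 [314.4974 245.9477]
 [435.8458 263.2245]]
```

View pics/w2c.png

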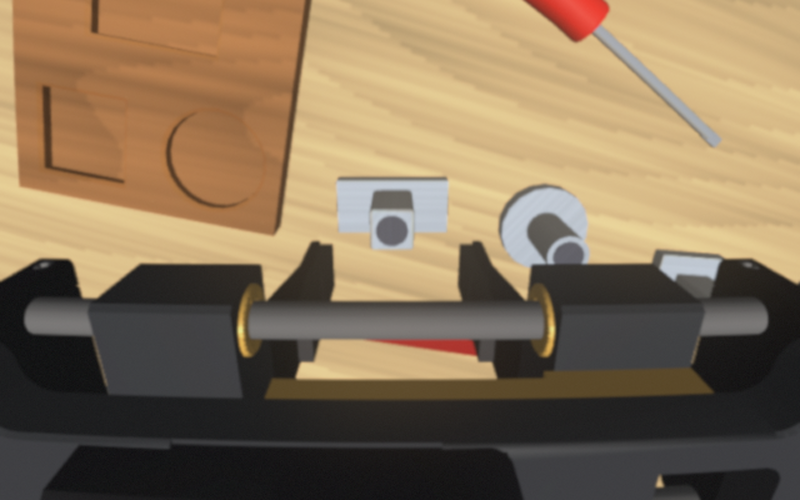

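Boss top is at w2 (313.6,264), predicted (314.2,264.7). The oblong is aligned, so I'll descend and grip.

```bash

python3 -m crank '[[0,-0.1,3.3,0,0,0,0.4],[0,0,2.5,0,0,0,0.4],[0,0,0.8,0,0,0,0.4],[0,0,0,0,0,0,0.9],[0,0,0,0,0,0,0.9]]' 25
python3 -m crank '[[0,0,0,0,0,0,0.9],[0,0,-3,0,0,0,0.9],[0,0,-5,0,0,0,0.9],[0,0,0,0,0,0,0.9]]' 
python3 - <<'E'
from h import *
F='w2.png'; g=lambda u,v:(u/1.25,80+v/1.25)
def a(u,v): return atz(F,g(u,v),.016)[:2]
for n,q in [('sqBL',(47,167)),('sqTL',(44,87)),('sqBR',(125,182)),('rL',(167,157)),('rB',(222,206)),('oblBL',(95,32)),('oblBR',(218,55)),('cR',(277,235)),('cBL',(20,186))]: print(n,a(*q))
go([.3942,-.2540,.16],3.218)
E
```

```text
time: 3.62
position: [0.4652, -0.1106, 0.0851]
tool_rot: [-0.139, 0.99, -0.0, 0.001]
ft_force: [0.3, 1.3, 0.3]
grip_width: 0.039
grip_force: 0.0
time: 4.12
position: [0.4665, -0.1114, 0.1675]
tool_rot: [-0.14, 0.99, -0.002, 0.003]
ft_force: [1.0, -0.7, -1.5]
grip_width: 0.0217
grip_force: 25.0
sqBL [ 0.4931 -0.3056]
sqTL [ 0.4482 -0.3096]
sqBR [ 0.4892 -0.2599]
rL [ 0.4682 -0.2381]
rB [ 0.4879 -0.2037]
oblBL [ 0.4126 -0.2841]
oblBR [ 0.4072 -0.2193]
cR [ 0.4966 -0.17  ]
cBL [ 0.5092 -0.3215]
t 4.12 at [ 0.4665 -0.1114  0.1675] x-ang -2.861 grip 0.0217
shift cm [ 10.8982 -11.7017   0.7505]
turn [-0.0051  0.0067  0.2038]
```

```bash

python3 -m crank '[[3.7,-3.9,0.2,0,0,0,0.9],[3.6,-3.9,0.2,0,0,0,0.9],[3.6,-3.9,0.2,0,0,0,0.9],[0,0,0,0,0,0.1,0.9],[0,0,0,0,0,0.1,0.9]]'
python3 -m crank '[[0,0,3,0,0,0,0.9],[0,0,1.5,0,0,0,0.9],[0,0,0,0,0,0,0.9]]'
python3 - <<'E'
from h import *
snap('wrist','w3.png'); go([.3935,-.2535,.093],3.2236); print(robot.get_obs()['ft_force'],robot.get_obs()['grip_width'])
crop('w3.png',160,150,480,390,2.5,'w3c.png')
E
```

```text
time: 4.75
position: [0.3912, -0.2537, 0.1573]
tool_rot: [-0.037, 0.999, 0.001, -0.001]
ft_force: [-0.3, 0.1, -2.6]
grip_width: 0.0217
grip_force: 25.0
time: 5.12
position: [0.3934, -0.2552, 0.1134]
tool_rot: [-0.04, 0.999, -0.002, 0.002]
ft_force: [-0.4, -2.6, 6.5]
grip_width: 0.023
grip_force: 24.7
t 5.17 at [ 0.3934 -0.2551  0.1135] x-ang -3.062 grip 0.0229
shift cm [-0.0126  0.1731  2.047 ]
turn [-0.0045  0.0029 -0.0019]
[-0.6629 -2.6176  5.3709] 0.02285144071891536
```

View pics/w3c.png

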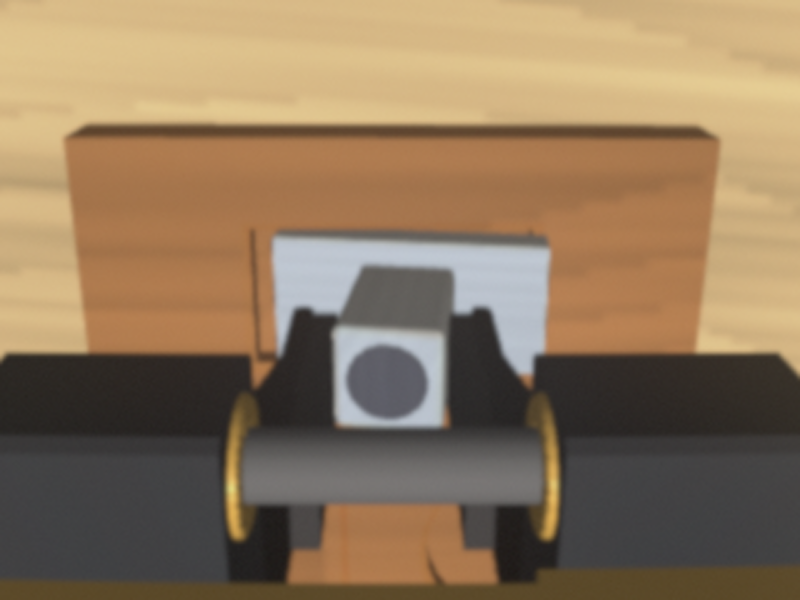

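The part was gripped too high, because I lifted before the fingers had closed. It is now tilted and touching the tray, about 3.5 mm too far toward +y. I'll shift it, set it down, release and regrip lower.

```bash

python3 -m crank '[[0,0,-0.8,0,0,0,0.9],[0,-0.3,0,0,0,0,0.9],[0,0,1.0,0,0,0,0.9],[0,0,0,0,0,0,0.9]]'
python3 -m crank '[[0,0,0,0,0,0,0.6],[0,0,0,0,0,0,0.4],[0,0,0,0,0,0,0.4],[0,0,0,0,0,0,0.4],[0,0,0,0,0,0,0.4]]'
python3 - <<'E'
from h import *
snap('wrist','w4.png'); go([.3935,-.2535,.093],3.2236); print(robot.get_obs()['ft_force'])
crop('w4.png',160,150,480,390,2.5,'w4c.png')
E
```

```text
time: 5.68
position: [0.3939, -0.2562, 0.1117]
tool_rot: [-0.039, 0.999, -0.001, 0.002]
ft_force: [5.2, 3.8, 8.4]
grip_width: 0.022
grip_force: 25.0
time: 6.3
position: [0.3924, -0.2561, 0.1111]
tool_rot: [-0.04, 0.999, 0.0, -0.0]
ft_force: [0.8, 0.6, -0.5]
grip_width: 0.0517
grip_force: 0.0
t 6.35 at [ 0.3925 -0.2561  0.1112] x-ang -3.061 grip 0.0522
shift cm [-0.1236  0.2517  1.8175]
turn [ 0.0002 -0.0001 -0.0018]
[ 0.0373 -0.222  -0.1592]
```

View pics/w4c.png

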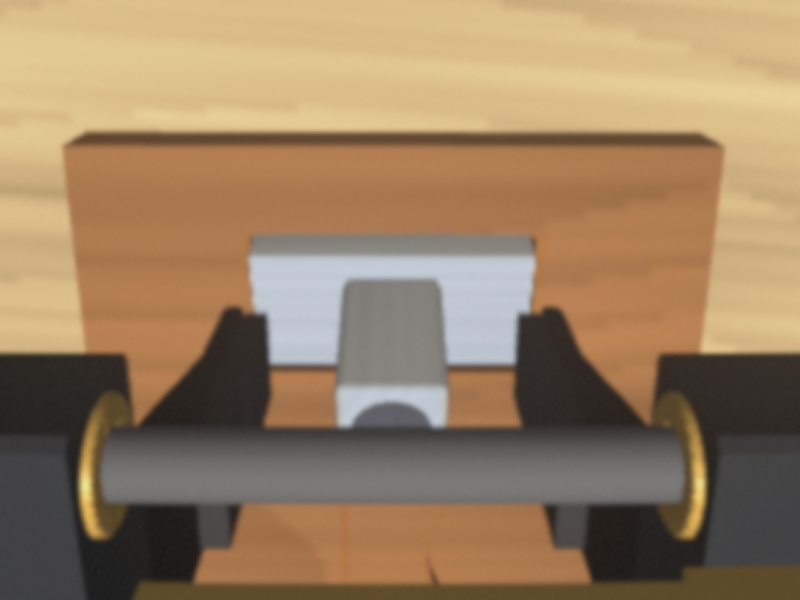

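The flange's +x edge dropped into the pocket, but its -x edge sits on the rim, so the boss leans toward +x. I'll grip lightly lower down, nudge it +x and let it drop.

```bash

python3 -m crank '[[-0.6,0,1.3,0,0,0,0.4],[0,0,0,0,0,0,0.9],[0,0,0,0,0,0,0.9],[0,0,0,0,0,0,0.9],[0,0,0,0,0,0,0.9]]' 8
python3 -m crank '[[-0.2,0,0,0,0,0,0.9],[-0.2,0,0.1,0,0,0,0.9],[0,0,0.2,0,0,0,0.9],[0,0,0,0,0,0,0.9]]'
python3 -m crank '[[0,0,0,0,0,0,0.5],[0,0,0,0,0,0,0.4],[0,0,0,0,0,0,0.4],[0,0,0,0,0,0,0.4]]'
python3 -m crank '[[0,0,-3,0,0,0,0.4],[1.5,0,-3,0,0,0,0.4],[0,0,0,0,0,0,0.4]]'
python3 - <<'E'
from h import *
snap('wrist','w5.png'); go([.3935,-.2535,.093],3.2236)
crop('w5.png',160,150,480,390,2.5,'w5c.png')
E
```

```text
time: 6.98
position: [0.3985, -0.2556, 0.0984]
tool_rot: [-0.04, 0.999, -0.0, 0.0]
ft_force: [0.5, 0.1, 0.3]
grip_width: 0.022
grip_force: 8.0
time: 7.48
position: [0.4025, -0.2552, 0.096]
tool_rot: [-0.04, 0.999, -0.0, 0.0]
ft_force: [-1.5, 1.4, 7.8]
grip_width: 0.0219
grip_force: 8.0
time: 7.98
position: [0.4025, -0.2553, 0.0951]
tool_rot: [-0.04, 0.999, 0.0, -0.0]
ft_force: [0.2, 0.7, 0.4]
grip_width: 0.05
grip_force: 0.0
time: 8.35
position: [0.3876, -0.257, 0.1567]
tool_rot: [-0.04, 0.999, -0.001, 0.001]
ft_force: [0.3, -0.1, -0.3]
grip_width: 0.0522
grip_force: 0.0
t 8.4 at [ 0.3877 -0.2568  0.1558] x-ang -3.062 grip 0.0519
shift cm [-0.6009  0.2938  6.2842]
turn [-0.0015  0.0012 -0.0025]
```

View pics/w5c.png

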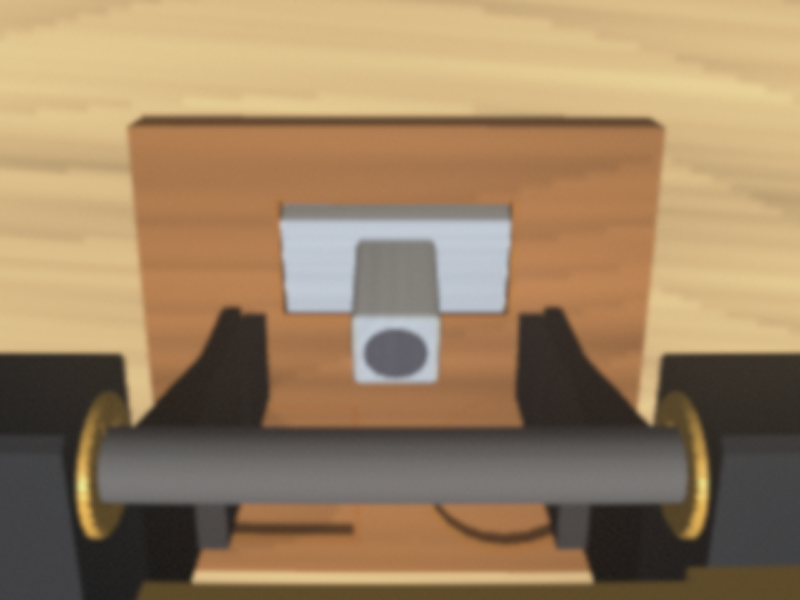

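The -x face of the flange still shows, so it is still tilted. I'll get its pose with PnP.

```bash
cat >> h.py <<'E'
def pnp(f,O,P):
    z=np.load('pics/'+f+'.npz'); ok,r,t=cv2.solvePnP(np.array(O,float),np.array(P,float),np.array(z['K'],float),np.array(z['d'],float))
    e=cv2.projectPoints(np.array(O,float),r,t,np.array(z['K'],float),np.array(z['d'],float))[0][:,0]-P
    M=z['T']@np.vstack([np.hstack([cv2.Rodrigues(r)[0],t]),[0,0,0,1]]); print('org',M[:3,3],'rot\n',M[:3,:3],'err',np.abs(e).max()); return M
E
python3 - <<'E'
from h import *
a=.016;b=.032;c=.011
O=[(-a,-b,.01),(-a,b,.01),(a,b,.01),(a,-b,.01),(-c,-c,.046),(-c,c,.046),(c,c,.046),(c,-c,.046),(-a,-b,0),(-a,b,0)]
Q=[(281,220),(511,220),(508,313),(286,313),(353,316),(438,316),(438,382),(355,382),(281,204),(511,204)]
P=np.array([(160+u/2.5,150+v/2.5) for u,v in Q])
pnp('w5.png',O[:8],P[:8])
Q=[(130,128),(663,125)]
print([atz('w5.png',(160+u/2.5,150+v/2.5),.016) for u,v in Q])
E
```

```text
org [ 0.3915 -0.2547  0.0115] rot
 [[ 0.9673 -0.0865  0.2384]
 [ 0.0862  0.9962  0.0116]
 [-0.2385  0.0093  0.9711]] err 1.2421596750966728
[array([ 0.3603, -0.3322,  0.016 ]), array([ 0.3474, -0.1837,  0.016 ])]
```

```bash

python3 -m crank '[[1.55,0.3,1.0,0,0,0,1],[0,0,0,0,0,0,1],[0,0,0,0,0,0,1],[0,0,0,0,0,0,1],[0,0,2.6,0,0,0,1]]' 8
python3 -m crank '[[0,0,2.2,0,0,0,1],[0,0,0,0,0,0,1],[-0.4,0,0,0,0,0,1],[-0.4,0,0,0,0,0,1],[0,0,0,0,0,0,1]]'
python3 -m crank '[[1.0,0,0,0,0,0,1],[0,0,0.5,0,0,0,1],[0,0,0.4,0,0,0,1],[0,0,0,0,0,0,1]]'
python3 - <<'E'
from h import *
go(None)
E
```

```text
time: 9.02
position: [0.3734, -0.256, 0.1202]
tool_rot: [-0.04, 0.999, -0.002, 0.002]
ft_force: [0.7, 0.8, 0.1]
grip_width: 0.0101
grip_force: 0.0
time: 9.65
position: [0.3755, -0.2537, 0.099]
tool_rot: [-0.042, 0.999, 0.001, -0.004]
ft_force: [-23.4, -11.1, 14.8]
grip_width: 0.0006
grip_force: 12.3
time: 10.15
position: [0.3707, -0.2553, 0.0881]
tool_rot: [-0.04, 0.999, -0.001, 0.0]
ft_force: [-0.3, 0.0, 1.6]
grip_width: 0.0004
grip_force: 0.4
t 10.15 at [ 0.3707 -0.2553  0.0881] x-ang -3.061 grip 0.0004
```

```bash
cat >> h.py <<'E'
def bore(f,X,win=45):
    """find dark gray bore blob near predicted top centre X, return world at z"""
    u=proj(f,X)[0]; p=cv2.imread('pics/'+f).astype(int); x0,y0=(u-win).astype(int); x0=max(x0,0); y0=max(y0,0)
    s=p[y0:y0+2*win,x0:x0+2*win]; mx=s.max(2); m=((mx<118)&(mx>60)&(s[...,0]>=s[...,2]+3)).astype(np.uint8)
    n,l,st,c=cv2.connectedComponentsWithStats(m); r=[(st[i,4],c[i]+[x0,y0]) for i in range(1,n) if st[i,4]>15]
    print('pred',u); [print(' blob',a,q,atz(f,q,X[2])) for a,q in r]
E
python3 -m crank '[[0,0,-4,0,0,0,0.4],[1.5,0,-3,0,0,0,0.4],[0,0,0,0,0,0,0.4],[0,0,0,0,0,0,0.4]]'
python3 - <<'E'
from h import *
bore('w5.png',[.4020,-.2542,.056])
snap('wrist','w6.png'); bore('w6.png',[.3938,-.2547,.054])
go(None)
crop('w6.png',220,150,420,300,4,'w6c.png')
E
```

```text
time: 10.65
position: [0.3552, -0.256, 0.1579]
tool_rot: [-0.04, 0.999, 0.0, 0.0]
ft_force: [-0.6, 0.3, -0.7]
grip_width: 0.0327
grip_force: 0.0
pred [318.4119 289.1822]
 blob 318 [317.8742 290.9748] [ 0.4033 -0.2544  0.056 ]
pred [312.7698 320.374 ]
 blob 145 [313.2207 317.1517] [ 0.3914 -0.2546  0.054 ]
t 10.7 at [ 0.3551 -0.2559  0.1575] x-ang -3.061 grip 0.0366
```

View pics/w6c.png

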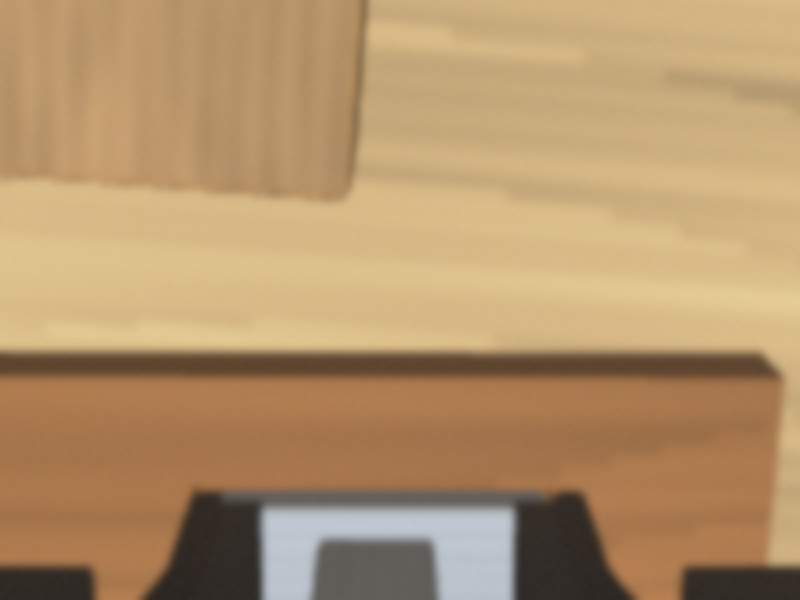

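The oblong now lies flat: its bore is at x≈.392 and only a thin flange lip shows above the tray. Next is the round socket.

```bash
python3 -c "
from h import *
go([.4527,-.0195,.15],np.pi)"
```

```text
t 10.7 at [ 0.3551 -0.2559  0.1575] x-ang -3.061 grip 0.0366
shift cm [-11.6286  22.7812   0.7694]
turn [ 0.0009 -0.0005  0.0804]
```

```bash
python3 -m crank '[[-2.3,4.6,0.1,0,0,0,0.4],[-2.3,4.6,0.1,0,0,0,0.4],[-2.3,4.6,0.1,0,0,0,0.4],[-2.3,4.5,0.1,0,0,0,0.4],[-2.4,4.5,0.4,0,0,0,0.4]]'
python3 -m crank '[[0,0,0,0,0,0,0.4],[0,0,0,0,0,0,0.4]]'
python3 - <<'E'
from h import *
snap('wrist','w7.png'); bore('w7.png',[.453,-.0194,.046]); bore('w7.png',[.4656,.0838,.046])
go([.4527,-.0195,.084])
E
```

```text
time: 11.32
position: [0.4528, -0.0177, 0.1491]
tool_rot: [-0.04, 0.999, 0.0, -0.001]
ft_force: [0.3, 0.3, -0.7]
grip_width: 0.0522
grip_force: 0.0
time: 11.58
position: [0.4519, -0.0194, 0.1494]
tool_rot: [-0.041, 0.999, 0.0, -0.001]
ft_force: [0.3, 0.1, -0.4]
grip_width: 0.0518
grip_force: 0.0
pred [315.2028 268.1003]
 blob 401 [313.8828 267.6459] [ 0.4528 -0.0202  0.046 ]
pred [472.3179 297.7412]
 blob 32 [473.0625 289.0312] [0.4594 0.0829 0.046 ]
t 11.62 at [ 0.4518 -0.02    0.1496] x-ang -3.062 grip 0.0522
shift cm [-0.0998  0.0404  6.5568]
```

```bash
python3 -m crank '[[-0.1,0,3.5,0,0,0,0.4],[0,0,3.1,0,0,0,0.4],[0,0,0,0,0,0,0.9],[0,0,0,0,0,0,0.9],[0,0,0,0,0,0,0.9]]' 25
python3 -m crank '[[0,0,0,0,0,0,0.9],[0,0,0,0,0,0,0.9],[0,0,0,0,0,0,0.9]]'
python3 - <<'E'
from h import *
go([.4636,-.2118,.125],3.2236)
E
python3 -m crank '[[0,0,-2,0,0,0,0.9],[0,0,-4,0,0,0,0.9],[0,0,0,0,0,0,0.9]]'
```

```text
time: 12.25
position: [0.4538, -0.0201, 0.0853]
tool_rot: [-0.04, 0.999, -0.0, 0.001]
ft_force: [-0.6, 0.1, -0.2]
grip_width: 0.03
grip_force: 0.0
time: 12.62
position: [0.4538, -0.0197, 0.0852]
tool_rot: [-0.04, 0.999, -0.0, 0.001]
ft_force: [-0.4, -1.5, 6.8]
grip_width: 0.0213
grip_force: 25.0
t 12.62 at [ 0.4538 -0.0197  0.0852] x-ang -3.061 grip 0.0213
shift cm [  0.5639 -19.2263  -3.959 ]
turn [-0.001   0.0019 -0.0013]
time: 13.0
position: [0.4545, -0.0196, 0.1464]
tool_rot: [-0.04, 0.999, -0.001, 0.003]
ft_force: [-0.2, -0.2, -0.9]
grip_width: 0.0211
grip_force: 25.0
```

```bash
python3 -m crank '[[0.1,-4.8,0,0,0,0,0.9],[0.1,-4.8,0,0,0,0,0.9],[0.1,-4.8,0,0,0,0,0.9],[0.2,-4.8,0,0,0,0,0.9],[0,0,2.5,0,0,0,0.9]]'
python3 -m crank '[[0,0,0,0,0,0,0.9],[0,0,0,0,0,0,0.9]]'
python3 - <<'E'
from h import *
go([.4646,-.2118,.0932],3.2236)
snap('wrist','w8.png'); bore('w8.png',[.4636,-.2118,.075])
E
```

```text
time: 13.62
position: [0.4657, -0.2161, 0.1195]
tool_rot: [-0.038, 0.999, -0.003, 0.003]
ft_force: [0.2, 0.4, -1.7]
grip_width: 0.0215
grip_force: 25.0
time: 13.88
position: [0.4632, -0.2104, 0.1189]
tool_rot: [-0.04, 0.999, 0.001, -0.001]
ft_force: [0.7, 0.1, -0.7]
grip_width: 0.0211
grip_force: 25.0
t 13.88 at [ 0.4632 -0.2104  0.1189] x-ang -3.061 grip 0.0211
shift cm [-0.1346 -0.1576  2.5683]
turn [ 0.0014 -0.0015 -0.0011]
pred [311.9081 316.709 ]
 blob 18 [289.3333 275.6667] [ 0.4441 -0.2232  0.075 ]
 blob 448 [316.5022 314.0312] [ 0.4621 -0.2098  0.075 ]
```

```bash
python3 -m crank '[[-0.1,-0.2,0,0,0,0,0.9],[0,0,1.2,0,0,0,0.9],[0,0,0.6,0,0,0,0.9],[0,0,0.6,0,0,0,0.9],[0,0,0,0,0,0,0.9]]'; python3 -m crank '[[0,0,0.2,0,0,0,0.9],[0,0,0,0,0,0,0.9]]'
```

```text
time: 14.55
position: [0.4645, -0.213, 0.0946]
tool_rot: [-0.04, 0.999, 0.0, -0.001]
ft_force: [0.1, 0.1, -1.2]
grip_width: 0.0215
grip_force: 25.0
time: 14.8
position: [0.4649, -0.2133, 0.0934]
tool_rot: [-0.04, 0.999, -0.0, 0.0]
ft_force: [-0.2, -0.6, -0.7]
grip_width: 0.0217
grip_force: 25.0
```

```bash
python3 -m crank '[[0,0,0,0,0,0,0.4],[0,0,0,0,0,0,0.4],[0,0,0,0,0,0,0.4],[0,0,0,0,0,0,0.4],[0,0,-4,0,0,0,0.4]]'; python3 -m crank '[[0,0,-2,0,0,0,0.4],[0,0,0,0,0,0,0.4]]'
python3 - <<'E'
from h import *
go([.4656,.0838,.15],3.316)
snap('wrist','w9.png'); bore('w9.png',[.4636,-.2118,.054])
E
```

```text
time: 15.42
position: [0.4635, -0.2123, 0.1314]
tool_rot: [-0.04, 0.999, 0.002, -0.003]
ft_force: [0.6, -1.0, -0.7]
grip_width: 0.0513
grip_force: 0.0
time: 15.68
position: [0.4656, -0.2137, 0.1546]
tool_rot: [-0.04, 0.999, -0.001, 0.001]
ft_force: [0.3, -0.1, -0.5]
grip_width: 0.0519
grip_force: 0.0
t 15.68 at [ 0.4656 -0.2137  0.1546] x-ang -3.061 grip 0.0519
shift cm [-2.3872 29.6544  0.3891]
turn [-0.0026  0.0026 -0.0941]
pred [319.2445 264.7976]
 blob 405 [317.6296 264.8148] [ 0.4637 -0.2128  0.054 ]
```

```bash
python3 -m crank '[[-0.4,5.0,0,0,0,0,0.4],[-0.4,5.0,0,0,0,0,0.4],[-0.4,5.0,0,0,0,0,0.4],[-0.4,5.0,0,0,0,0,0.4],[-0.4,5.0,0,0,0,0,0.4]]'; python3 -m crank '[[-0.4,4.7,0.4,0,0,0,0.4],[0,0,0,0,0,-0.094,0.4],[0,0,0,0,0,0,0.4],[0,0,0,0,0,0,0.4]]'
python3 - <<'E'
from h import *
snap('wrist','w10.png'); bore('w10.png',[.4656,.0838,.046])
go([.4656,.0838,.084],3.316)
u=proj('w10.png',[.4656,.0838,.01])[0].astype(int)
p=cv2.imread('pics/w10.png'); s=p[u[1]-50:u[1]+70,u[0]-70:u[0]+70].astype(int)
m=((s.max(2)-s.min(2)<35)&(s.min(2)>130)).astype(np.uint8); print(m.sum())
y,x=np.nonzero(m); r=cv2.minAreaRect(np.stack([x,y],1).astype(np.float32)); B=cv2.boxPoints(r)+[u[0]-70,u[1]-50]
W=np.array([atz('w10.png',q,.01)[:2] for q in B]); print(W, np.degrees(np.arctan2(*(np.diff(W,axis=0).T[::-1]))),W.mean(0))
E
```

```text
time: 16.35
position: [0.464, 0.0392, 0.1521]
tool_rot: [-0.04, 0.999, 0.0, -0.001]
ft_force: [1.2, 0.6, -0.2]
grip_width: 0.0523
grip_force: 0.0
time: 16.85
position: [0.4647, 0.0844, 0.1486]
tool_rot: [-0.086, 0.996, 0.0, -0.001]
ft_force: [0.5, 0.1, -0.1]
grip_width: 0.0521
grip_force: 0.0
pred [314.3032 267.9202]
 blob 396 [312.9444 267.4722] [0.4654 0.0829 0.046 ]
t 16.9 at [0.4649 0.0842 0.1488] x-ang -2.97 grip 0.052
shift cm [-0.0726 -0.0514  6.4806]
turn [ 0.0002 -0.0009 -0.0025]
2810
[[0.4471 0.0575]
 [0.4396 0.1002]
 [0.4877 0.1098]
 [0.4956 0.0644]] [ 99.8974  11.2889 -80.1038] [0.4675 0.083 ]
```

```bash
python3 - <<'E'
from h import *
for q in [(452,220),(493,220),(493,250),(452,250),(478,237)]: print(atz('w1.png',q,.034))
E
```

```text
[0.4966 0.1117 0.034 ]
[0.4966 0.1651 0.034 ]
[0.5372 0.1713 0.034 ]
[0.5369 0.1164 0.034 ]
[0.5193 0.1486 0.034 ]
```

```bash
python3 -m crank '[[-0.1,-0.1,3.5,0,0,0,0.4],[0,0,2.9,0,0,0,0.4],[0,0,0,0,0,0,0.9],[0,0,0,0,0,0,0.9],[0,0,0,0,0,0,0.9]]' 25
python3 -m crank '[[0,0,0,0,0,0,0.9],[0,0,0,0,0,0,0.9],[0,0,0,0,0,0,0.9],[0,0,0,0,0,0,0.9]]'
python3 - <<'E'
from h import *
go([.4696,-.2860,.13],3.2236)
E
python3 -m crank '[[0,0,-2,0,0,0,0.9],[0,0,-3,0,0,0,0.9],[0,0,-2,0,0,0,0.9],[0,0,0,0,0,0.09,0.9],[0,0,0,0,0,0,0.9]]'
python3 - <<'E'
from h import *
go([.4700,-.2860,.16],3.2236)
E
```

```text
time: 17.52
position: [0.4668, 0.0838, 0.0863]
tool_rot: [-0.087, 0.996, -0.0, 0.001]
ft_force: [0.0, 0.2, 0.4]
grip_width: 0.0303
grip_force: 0.0
time: 18.02
position: [0.4667, 0.0839, 0.0862]
tool_rot: [-0.087, 0.996, -0.0, 0.001]
ft_force: [-0.5, -1.8, 6.2]
grip_width: 0.0216
grip_force: 25.0
t 18.02 at [0.4667 0.0839 0.0862] x-ang -2.967 grip 0.0216
shift cm [  6.1188 -36.4793  -4.369 ]
turn [-0.0005  0.0019  0.0924]
time: 18.65
position: [0.4659, 0.0841, 0.1556]
tool_rot: [-0.043, 0.999, 0.0, 0.0]
ft_force: [0.1, -0.1, -2.0]
grip_width: 0.0221
grip_force: 25.0
t 18.65 at [0.4659 0.0841 0.1556] x-ang -3.056 grip 0.0221
shift cm [  2.7468 -36.9075  -0.4433]
turn [-0.      0.0003  0.0033]
```

```bash
python3 -m crank '[[0.4,-5.3,0,0,0,0,0.9],[0.4,-5.3,0,0,0,0,0.9],[0.4,-5.3,0,0,0,0,0.9],[0.4,-5.3,0,0,0,0,0.9],[0.4,-5.3,0,0,0,0,0.9]]'
python3 -m crank '[[0.3,-5.2,0,0,0,0,0.9],[0.3,-5.2,0,0,0,0,0.9],[0,0,3,0,0,0,0.9],[0,0,0,0,0,0,0.9],[0,0,0,0,0,0,0.9]]'
python3 - <<'E'
from h import *
go([.4708,-.2860,.0943],3.2236)
snap('wrist','w11.png'); bore('w11.png',[.4696,-.2860,.085])
E
```

```text
time: 19.27
position: [0.468, -0.1833, 0.1548]
tool_rot: [-0.043, 0.999, 0.0, -0.0]
ft_force: [0.5, 0.7, -0.3]
grip_width: 0.0218
grip_force: 25.0
time: 19.9
position: [0.4709, -0.285, 0.1252]
tool_rot: [-0.043, 0.999, 0.001, -0.001]
ft_force: [0.7, 0.8, -0.7]
grip_width: 0.0221
grip_force: 25.0
t 19.9 at [ 0.4709 -0.285   0.1252] x-ang -3.056 grip 0.0221
shift cm [ 0.0166 -0.1025  3.0854]
turn [ 0.0013 -0.0011  0.0035]
pred [313.1131 317.6104]
 blob 487 [316.4825 313.2115] [ 0.4673 -0.2847  0.085 ]
```

```bash
python3 -m crank '[[0,-0.1,1.5,0,0,0,0.9],[0,0,0.6,0,0,0,0.9],[0,0,0,0,0,0,0.9],[0,0,0.4,0,0,0,0.9],[0,0,0,0,0,0,0.9]]'; python3 -m crank '[[0,0,0.4,0,0,0,0.9],[0,0,0.2,0,0,0,0.9],[0,0,0,0,0,0,0.9]]'
```

```text
time: 20.58
position: [0.4713, -0.2869, 0.1001]
tool_rot: [-0.042, 0.999, 0.0, -0.0]
ft_force: [-0.5, 0.5, -1.5]
grip_width: 0.0214
grip_force: 25.0
time: 20.95
position: [0.4713, -0.287, 0.0943]
tool_rot: [-0.042, 0.999, -0.0, 0.0]
ft_force: [-0.6, 0.3, -0.5]
grip_width: 0.0216
grip_force: 25.0
```

```bash
python3 -m crank '[[0,0,0,0,0,0,0.4],[0,0,0,0,0,0,0.4],[0,0,0,0,0,0,0.4],[0,0,0,0,0,0,0.4],[0,0,-4,0,0,0,0.4]]'; python3 -m crank '[[0,0,-2,0,0,0,0],[0,0,0,0,0,0,0],[0,0,0,0,0,0,0]]'
python3 - <<'E'
from h import *
snap('wrist','w12.png'); bore('w12.png',[.4696,-.2860,.054])
E
python3 -m crank '[[-0.4,3,-5,0,0,0,0],[-0.4,3,-5,0,0,0,0],[-0.4,4,-4,0,0,0,0],[-0.4,4.5,-4,0,0,0,0],[-0.4,5,-2.5,0,0,0,0]]'
python3 -m crank '[[-0.4,5.6,0,0,0,0,0],[-0.4,5.6,0,0,0,0,0],[-0.4,5.6,0,0,0,0,0],[-0.4,5.6,0,0,0,0,0],[-0.4,5.6,0,0,0,0,0]]'
python3 -m crank '[[-0.4,5.6,0,0,0,0.085,0],[0,0,0,0,0,0,0],[0,0,0,0,0,0,0]]'
python3 - <<'E'
from h import *
snap('wrist','w13.png'); go([.72,0,.40],np.pi)
cv2.imwrite('pics/w13c.png',cv2.resize(cv2.imread('pics/w13.png')[0:320,160:560],(800,640))[:600])
E
```

```text
time: 21.58
position: [0.4699, -0.2857, 0.1322]
tool_rot: [-0.042, 0.999, 0.003, -0.002]
ft_force: [0.2, 0.5, 0.1]
grip_width: 0.0514
grip_force: 0.0
time: 21.95
position: [0.471, -0.2865, 0.1536]
tool_rot: [-0.042, 0.999, 0.0, -0.0]
ft_force: [-0.4, -0.1, -0.4]
grip_width: 0.0745
grip_force: 0.0
pred [316.4414 266.7131]
 blob 411 [315.5718 267.0049] [ 0.4698 -0.2865  0.054 ]
time: 22.62
position: [0.4751, -0.0899, 0.3601]
tool_rot: [-0.042, 0.999, -0.0, 0.0]
ft_force: [0.6, 0.2, -0.4]
grip_width: 0.0869
grip_force: 0.0
time: 23.25
position: [0.4707, 0.1915, 0.358]
tool_rot: [-0.042, 0.999, -0.0, -0.001]
ft_force: [0.2, -0.2, -0.2]
grip_width: 0.0871
grip_force: 0.0
time: 23.62
position: [0.47, 0.2457, 0.3581]
tool_rot: [-0.0, 1.0, -0.001, -0.001]
ft_force: [0.9, -0.0, -0.2]
grip_width: 0.0868
grip_force: 0.0
t 23.68 at [0.4703 0.2451 0.3583] x-ang 3.141 grip 0.087
shift cm [-24.9875 -24.4844  -4.188 ]
turn [-0.0011 -0.0019 -0.001 ]
```

View pics/w13c.png

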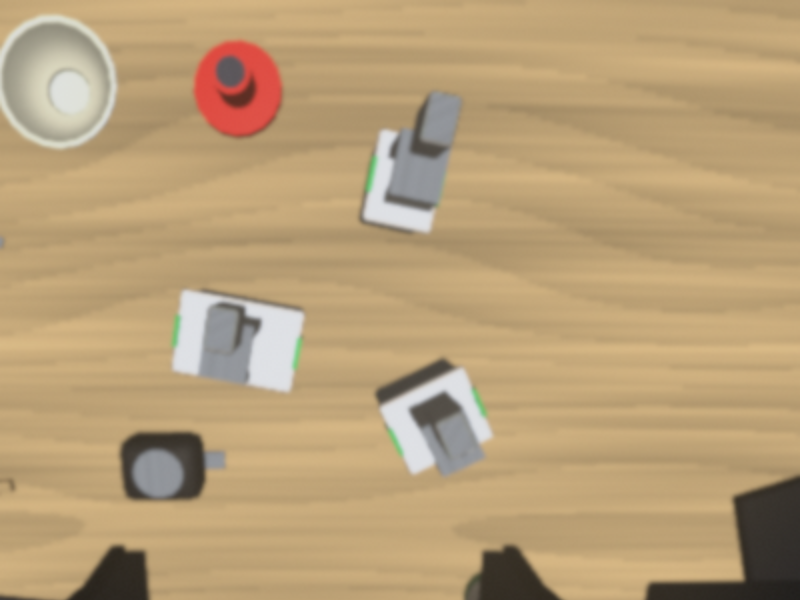

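The view shows the narrow box at crop (405,180), the wide one at (238,340), and the medium one at (436,420). The tabs are on the robot side. The square sits in its pocket at (.4698,-.2865).

```bash
cat > b.py <<'E'
from h import *
f=lambda u,v:(160+u/2,v/2); W='w13.png'
Q={'A':(.036,[(380,130),None,(430,233),(362,221)]),'B':(.068,[(181,290),(303,310),(291,391),(173,370)]),'C':(.052,[(380,405),(463,368),(492,437),(413,473)])}
BX={}
for n,(w,L) in Q.items():
    a=.022;b=w/2; O=np.array([(-a,-b),(-a,b),(a,b),(a,-b)]); k=[i for i in range(4) if L[i]]
    P=np.array([atz(W,f(*L[i]),.06)[:2] for i in k]); O=O[k]; c=P.mean(0); o=O.mean(0)
    U,S,V=np.linalg.svd((O-o).T@(P-c)); Rm=V.T@U.T; org=c-Rm@o; yaw=np.arctan2(Rm[1,0],Rm[0,0])
    tab=org+Rm@[-.014,0]; BX[n]=(org,yaw,tab)
    if __name__=='__main__':
        print(n,'org',org,'yaw',yaw,'res',np.abs((O@Rm.T+org)-P).max(),'tab',tab,'tabpx in crop',(proj(W,[*tab,.148])[0]-[160,0])*2,'platepx',(proj(W,[*org,.112])[0]-[160,0])*2)
E
python3 b.py
```

```text
A org [0.3481 0.295 ] yaw -0.17829974269894655 res 0.0015845806207187008 tab [0.3344 0.2975] tabpx in crop [439.4515 123.9075] platepx [419.013  170.8984]
B org [0.4323 0.2029] yaw -0.16434440972899686 res 0.001531045258657382 tab [0.4185 0.2052] tabpx in crop [219.8942 331.3426] platepx [225.8082 352.4886]
C org [0.4789 0.319 ] yaw 0.4510504699426759 res 0.0012135706554651238 tab [0.4663 0.3129] tabpx in crop [458.3723 437.4703] platepx [454.4713 443.9979]
```

```bash
python3 -m crank '[[-4.1,-3.4,-0.5,0,0,0,0],[-4.1,-3.4,-0.5,0,0,0,0],[-4.1,-3.4,-0.5,0,0,0,0],[-4.1,-3.4,-0.5,0,0,0,0],[-4.1,-3.4,-0.5,0,0,0,0]]'
python3 -m crank '[[-4.1,-3.4,-0.5,0,0,0,0],[-4.1,-3.4,-0.5,0,0,0,0],[-4.1,-3.4,-0.5,0,0,0,0],[0,0,0,0,0,0,0],[0,0,0,0,0,0,0]]'
python3 - <<'E'
from h import *
snap('wrist','w14.png'); go(None)
cv2.imwrite('pics/w14c.png',cv2.resize(cv2.imread('pics/w14.png')[0:480,0:640],(800,600),interpolation=cv2.INTER_CUBIC))
E
```

```text
time: 24.3
position: [0.6763, 0.0721, 0.3841]
tool_rot: [0.002, 1.0, -0.0, -0.0]
ft_force: [0.1, 0.3, 0.1]
grip_width: 0.0871
grip_force: 0.0
time: 24.92
position: [0.7976, -0.0281, 0.3981]
tool_rot: [0.002, 1.0, 0.0, -0.001]
ft_force: [-0.8, 1.0, -0.3]
grip_width: 0.0872
grip_force: 0.0
t 24.98 at [ 0.7973 -0.027   0.3988] x-ang 3.14 grip 0.087
```

View pics/w14c.png

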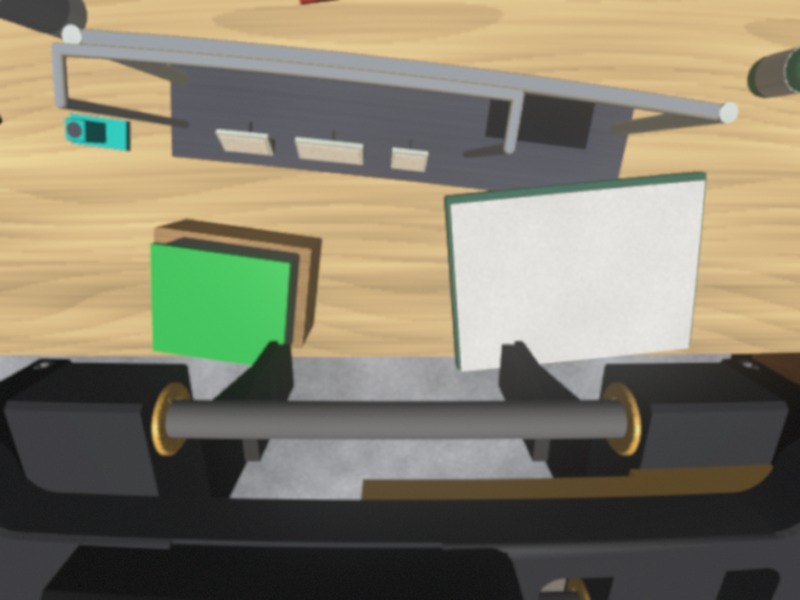

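The view shows the rail from (72,34) to (729,112), the keeper from (65,49) to (518,92), and the holders at (245,142), (330,150) and (409,160), which are medium, wide and narrow.

```bash
cat > s.py <<'E'
from h import *
W='w14.png'; g=lambda u,v,z:atz(W,(u/1.25,v/1.25),z)
a=g(72,34,.17);b=g(729,112,.17); d=(b-a)[:2]
k0=g(65,49,.192);k1=g(518,92,.192)
print('rail',a,b,np.linalg.norm(d),'yaw',np.arctan2(d[1],d[0])-np.pi/2,'keeper yaw',np.arctan2(*(k1-k0)[[1,0]])-np.pi/2,k0,k1,np.linalg.norm(k1-k0))
print('scene/side rail ends',tri((W,(72/1.25,34/1.25)),('scene0.png',(284,330)),('side0.png',(315,172))),tri((W,(729/1.25,112/1.25)),('scene0.png',(432,197)),('side0.png',(209,264))))
yaw=np.arctan2(d[1],d[0])-np.pi/2; ey=d/np.linalg.norm(d); ex=np.array([ey[1],-ey[0]]); c=(a+b)[:2]/2
def st(p): q=p[:2]-c; return np.array([q@ex,q@ey])
for n,L in [('base',[(172,155,.012),(175,68,.012),(617,180,.012)]),('keep',[(65,49,.192),(518,92,.192)]),('med',[(217,130,.042),(268,137,.042),(223,152,.012),(273,155,.012)]),('wide',[(297,137,.042),(362,143,.042),(300,158,.012),(362,164,.012)]),('nar',[(392,149,.042),(428,151,.042),(391,169,.012),(427,171,.012)])]:
    print(n,*[st(g(*q)).round(4) for q in L])
print(c)
E
python3 s.py
```

```text
rail [ 0.6255 -0.2519  0.17  ] [0.6776 0.2155 0.17  ] 0.4702791511608309 yaw -0.11086797399038995 keeper yaw -0.10358565639940309 [ 0.6405 -0.243   0.192 ] [0.6712 0.0528 0.192 ] 0.2973305142179133
scene/side rail ends (array([ 0.627 , -0.2477,  0.1697]), [np.float64(0.00373108167514835), np.float64(0.003375003308652558), np.float64(0.0028954260443052166)]) (array([0.6767, 0.2085, 0.167 ]), [np.float64(0.007477310832756748), np.float64(0.0056980543161513275), np.float64(0.005549246643242374)])
base [ 0.0808 -0.2442] [-0.0072 -0.2394] [0.0543 0.2438]
keep [ 0.0139 -0.2246] [0.0117 0.0727]
med [ 0.0514 -0.1826] [ 0.0532 -0.131 ] [ 0.0725 -0.188 ] [ 0.0703 -0.1336]
wide [ 0.0503 -0.102 ] [ 0.0493 -0.0369] [ 0.0705 -0.1044] [ 0.0697 -0.0373]
nar [ 0.0518 -0.0064] [0.0497 0.0297] [ 0.0716 -0.0056] [0.0694 0.0334]
[ 0.6515 -0.0182]
```

```bash
python3 -m crank '[[3.7,3.8,0.5,0,0,0,0.5],[3.7,3.8,0.5,0,0,0,0.5],[3.7,3.8,1,0,0,0,0.5],[3.7,3.8,1,0,0,0,0.5],[3.7,3.8,2,0,0,0,0.5]]'
python3 -m crank '[[3.7,3.8,2,0,0,0,0.5],[3.7,3.8,2,0,0,0,0.5],[3.7,3.8,2,0,0,0,0.5],[3.5,3.6,2,0,0,0,0.5]]'
python3 -m crank '[[0,0,0,0,0,-0.15,0.5],[0,0,0,0,0,-0.15,0.5],[0,0,0,0,0,-0.15,0.5],[0,0,0,0,0,0,0.5],[0,0,0,0,0,0,0.5]]'
python3 - <<'E'
from b import *
snap('wrist','w15.png'); go([.4663,.3129,.185],np.pi+.451)
F='w15.png'; u=proj(F,[.4663,.3129,.148])[0]; print(u)
p=cv2.imread('pics/'+F); s=p[:,:].astype(int)
x0,y0,x1,y1=[int(v) for v in (u[0]-60,u[1]-90,u[0]+60,u[1]+40)]
print(x0,y0,x1,y1)
crop(F,x0,y0,x1,y1,5,'w15c.png')
# white lid mask
m=((s.min(2)>170)&(s.max(2)-s.min(2)<25)).astype(np.uint8); n,l,st,c=cv2.connectedComponentsWithStats(m)
for i in range(1,n):
    if st[i,4]>300: print(st[i],c[i])
E
```

```text
time: 25.6
position: [0.6109, 0.1658, 0.3509]
tool_rot: [-0.0, 1.0, 0.0, 0.002]
ft_force: [0.7, 0.7, 0.3]
grip_width: 0.0469
grip_force: 0.0
time: 26.1
position: [0.4646, 0.3153, 0.2699]
tool_rot: [-0.0, 1.0, 0.0, 0.001]
ft_force: [0.9, -0.2, -0.5]
grip_width: 0.0434
grip_force: 0.0
time: 26.72
position: [0.4668, 0.314, 0.2698]
tool_rot: [-0.222, 0.975, 0.0, 0.0]
ft_force: [-0.5, -0.7, 0.6]
grip_width: 0.0435
grip_force: 0.0
t 26.77 at [0.467  0.314  0.2697] x-ang -2.694 grip 0.0435
shift cm [ 0.1168 -0.0642  8.471 ]
turn [ 0.      0.0005 -0.003 ]
[314.5093 254.0164]
254 164 374 294
[ 325   48   67   74 1102] [350.4365  91.3956]
[ 191   85   73   92 2220] [230.7928 138.0694]
[ 285  210   59   49 1572] [314.458  230.3728]
[ 77 355  25  41 629] [ 89.4674 375.4118]
```

```bash
python3 - <<'E'
from b import *
o,y,t=BX['C']; c,s=np.cos(y),np.sin(y)
for q in [(-.022,-.026,.06),(-.022,.026,.06),(.022,-.026,.06),(.022,.026,.06)]: print(proj('w15.png',[o[0]+c*q[0]-s*q[1],o[1]+s*q[0]+c*q[1],q[2]]))
s=cv2.imread('pics/w15.png').astype(int); m=((s.min(2)>170)&(s.max(2)-s.min(2)<25)).astype(np.uint8)
n,l,st,cc=cv2.connectedComponentsWithStats(m); i=l[225,300]; yy,xx=np.nonzero(l==i)
for v in (211,212,214,225,240,255,257,258): print(v,xx[yy==v].min() if (yy==v).any() else None,xx[yy==v].max() if (yy==v).any() else None)
E
```

```text
[[286.3272 212.1797]]
[[343.431  212.0373]]
[[287.6445 257.4076]]
[[342.4615 257.2739]]
211 0 639
212 0 639
214 0 639
225 0 639
240 0 639
255 0 639
257 0 639
258 0 639
```

Lid matches the prediction to about a pixel. Grasping the medium box.

```bash
python3 -m crank '[[0.1,-0.1,4,0,0,0,0.5],[0,0,3.5,0,0,0,0.5],[0,0,1.0,0,0,0,0.5],[0,0,0,0,0,0,0.95],[0,0,0,0,0,0,0.95]]' 50
python3 -m crank '[[0,0,0,0,0,0,0.95],[0,0,0,0,0,0,0.95],[0,0,0,0,0,0,0.95],[0,0,0,0,0,0,0.95]]'
python3 - <<'E'
from h import *
go([.4663,.3129,.185])
E
```

```text
time: 27.4
position: [0.468, 0.313, 0.1855]
tool_rot: [-0.223, 0.975, 0.0, 0.001]
ft_force: [-0.8, -0.3, 0.4]
grip_width: 0.0308
grip_force: 0.0
time: 27.9
position: [0.4675, 0.3127, 0.1851]
tool_rot: [-0.223, 0.975, 0.0, 0.001]
ft_force: [-0.4, -1.0, 5.5]
grip_width: 0.0134
grip_force: 49.9
t 27.9 at [0.4675 0.3127 0.1851] x-ang -2.692 grip 0.0134
shift cm [0.0975 0.0737 0.0092]
```

```bash
python3 -m crank '[[0,0,-1,0,0,0,0.95],[0,0,-4,0,0,0,0.95],[0,0,-5,0,0,0,0.95],[0,0,-1.5,0,0,0,0.95],[0,0,0,0,0,0.14,0.95]]'
python3 -m crank '[[0,0,0,0,0,0.14,0.95],[0,0,0,0,0,0.14,0.95],[0,0,0,0,0,0.14,0.95],[0,0,0,0,0,0,0.95],[0,0,0,0,0,0,0.95]]'
cat >> h.py <<'E'
def held(f,w,dx,dz):
    """held box (half-width w): predicted lid corners in image, given tab offset dx along tool x from TCP, TCP height above box origin dz; and white blob"""
    o=robot.get_obs(); M=R.from_quat(o['tool_rot']).as_matrix(); 
    X=[o['position']+M@np.array([dx-(q[0]+.014),q[1],dz-.06]) for q in [(-.022,-w),(-.022,w),(.022,w),(.022,-w)]]
    print('pred lid',proj(f,X).round(1).tolist())
    s=cv2.imread('pics/'+f).astype(int); m=((s.min(2)>150)&(s.max(2)-s.min(2)<30)).astype(np.uint8); n,l,st,c=cv2.connectedComponentsWithStats(m)
    [print(' white x',st[i][0],st[i][0]+st[i][2],'y',st[i][1],st[i][1]+st[i][3],st[i][4]) for i in range(1,n) if st[i,4]>400]
E
python3 - <<'E'
from h import *
snap('wrist','w16.png'); held('w16.png',.026,.001,.1851); go([.6045,.1328,.30],np.pi-.108)
E
```

```text
time: 28.52
position: [0.4672, 0.3127, 0.3002]
tool_rot: [-0.152, 0.988, 0.0, 0.001]
ft_force: [-1.1, 0.4, -2.3]
grip_width: 0.0135
grip_force: 49.9
time: 29.15
position: [0.4667, 0.3124, 0.2985]
tool_rot: [0.054, 0.999, -0.0, -0.001]
ft_force: [0.5, -0.3, -1.7]
grip_width: 0.0139
grip_force: 49.9
pred lid [[277.0, 241.9], [354.2, 242.0], [352.1, 300.6], [279.1, 300.6]]
 white x 52 119 y 22 95 3131
 white x 262 280 y 34 64 478
 white x 260 305 y 61 118 1702
 white x 166 238 y 167 219 1901
 white x 168 195 y 189 221 445
 white x 277 356 y 238 295 2034
 white x 164 189 y 259 282 415
t 29.2 at [0.4668 0.3124 0.2987] x-ang 3.032 grip 0.0135
shift cm [-15.6453 -16.3556  -0.1402]
turn [-0.0006 -0.0011 -0.0012]
```

```bash
python3 -m crank '[[-3.9,-4.1,0,0,0,0,0.95],[-3.9,-4.1,0,0,0,0,0.95],[-3.9,-4.1,0,0,0,0,0.95],[-3.9,-4.0,0,0,0,0,0.95],[0,0,2,0,0,0,0.95]]'
python3 -m crank '[[0,0,0,0,0,0,0.95],[0,0,0,0,0,0,0.95]]'
python3 - <<'E'
from h import *
ex=np.array([.9942,-.1078]);ey=np.array([.1078,.9942]);c=np.array([.6515,-.0182]); L=c+.145*ey
go([*(L+ex*-.0125),.2801],np.pi-.108)
E
```

```text
time: 29.82
position: [0.6085, 0.1294, 0.2806]
tool_rot: [0.057, 0.998, -0.0, 0.004]
ft_force: [-0.1, 0.9, -2.2]
grip_width: 0.0136
grip_force: 50.0
time: 30.08
position: [0.6038, 0.1338, 0.2794]
tool_rot: [0.055, 0.998, 0.0, -0.0]
ft_force: [-0.5, -0.2, -2.4]
grip_width: 0.0136
grip_force: 50.0
t 30.07 at [0.6038 0.1338 0.2794] x-ang 3.032 grip 0.0136
shift cm [-5.1304 -0.0936 -0.0707]
turn [ 0.     -0.0003 -0.0016]
```

```bash
python3 -m crank '[[-2,0,0,0,0,0,0.95],[-1.5,0,0,0,0,0,0.95],[-1,0,0,0,0,0,0.95],[-0.6,0,0,0,0,0,0.95],[0,0,0,0,0,0,0.95]]'
python3 - <<'E'
from h import *
o=robot.get_obs(); print(o['ft_force'],o['position'])
snap('wrist','w17.png'); held('w17.png',.026,.001,.1851)
E
python3 -m crank '[[0,0,0.8,0,0,0,0.95],[0,0,0.8,0,0,0,0.95],[0,0,0.4,0,0,0,0.95],[0,0,0,0,0,0,0.95]]'
```

```text
time: 30.7
position: [0.6548, 0.1279, 0.2794]
tool_rot: [0.055, 0.998, -0.0, -0.0]
ft_force: [0.2, 0.6, -1.3]
grip_width: 0.0134
grip_force: 50.0
[ 0.2345  0.6192 -1.2831] [0.6548 0.1279 0.2794]
pred lid [[276.8, 241.0], [354.0, 241.0], [351.8, 299.7], [278.9, 299.6]]
 white x 302 337 y 47 84 1004
 white x 611 637 y 147 174 541
 white x 276 357 y 237 277 1984
 white x 350 492 y 260 320 2804
 white x 0 284 y 278 294 3177
 white x 302 332 y 299 320 614
 white x 477 495 y 349 397 636
 white x 287 347 y 351 384 1466
time: 31.25
position: [0.6547, 0.1276, 0.2587]
tool_rot: [0.055, 0.998, -0.0, -0.0]
ft_force: [0.9, -0.5, -3.2]
grip_width: 0.0135
grip_force: 50.0
```

```bash
python3 -m crank '[[0,0,0.3,0,0,0,0.95],[0,0,0,0,0,0,0.95]]';python3 -m crank '[[0,0,0.2,0,0,0,0.95],[0,0,0,0,0,0,0.95]]'
```

```text
time: 31.5
position: [0.655, 0.1276, 0.2562]
tool_rot: [0.055, 0.998, 0.0, 0.0]
ft_force: [1.0, -0.2, -2.6]
grip_width: 0.0135
grip_force: 50.0
time: 31.75
position: [0.6551, 0.1277, 0.2551]
tool_rot: [0.055, 0.998, 0.0, 0.001]
ft_force: [-0.7, -0.3, 1.2]
grip_width: 0.0136
grip_force: 50.0
```

```bash
python3 -m crank '[[0,0,-0.15,0,0,0,0.95],[0,-2,0,0,0,0,0.95],[0,-3,0,0,0,0,0.95],[0,-3,0,0,0,0,0.95],[0,-2,0,0,0,0,0.95]]'
python3 - <<'E'
from h import *
ex=np.array([.9942,-.1078]);ey=np.array([.1078,.9942]);c=np.array([.6515,-.0182])
go([*(c-.160*ey+ex*-.0125),.2566],np.pi-.108)
E
```

```text
time: 32.38
position: [0.6438, 0.0263, 0.2557]
tool_rot: [0.056, 0.998, 0.0, 0.0]
ft_force: [3.4, 1.9, -1.3]
grip_width: 0.0133
grip_force: 50.0
t 32.38 at [0.6438 0.0263 0.2557] x-ang 3.029 grip 0.0133
shift cm [ -0.084  -20.3366  -0.0922]
turn [ 0.0002  0.0007 -0.0043]
```

```bash
python3 -m crank '[[0,-3,-0.05,0,0,0,0.95],[0,-4,0,0,0,0,0.95],[0,-4,0,0,0,0,0.95],[0,-4,0,0,0,0,0.95],[0,-3,0,0,0,0,0.95]]'
python3 -m crank '[[0,-2.2,0,0,0,0,0.95],[0,0,0,0,0,0,0.95],[0,0,0,0,0,0,0.95]]'
python3 - <<'E'
from h import *
ex=np.array([.9942,-.1078]);ey=np.array([.1078,.9942]);c=np.array([.6515,-.0182])
go([*(c-.160*ey+ex*-.0125),.2566],np.pi-.108)
snap('wrist','w18.png')
E
```

```text
time: 33.0
position: [0.6238, -0.1525, 0.2563]
tool_rot: [0.056, 0.998, 0.0, 0.001]
ft_force: [3.5, 1.6, -1.1]
grip_width: 0.0135
grip_force: 50.0
time: 33.38
position: [0.6216, -0.1723, 0.2564]
tool_rot: [0.055, 0.998, -0.0, 0.0]
ft_force: [2.0, -1.2, -0.2]
grip_width: 0.0138
grip_force: 50.0
t 33.38 at [ 0.6216 -0.1723  0.2564] x-ang 3.031 grip 0.0138
shift cm [-0.0579 -0.3602 -0.0242]
turn [-0.0005  0.0007 -0.0026]
```

```bash
python3 -m crank '[[0,-0.35,0,0,0,0,0.95],[0,0,0.15,0,0,0,0.95],[0,0,0,0,0,0,0.95],[0,0,0,0,0,0,0.6],[0,0,0,0,0,0,0.6]]'
python3 -m crank '[[0,0,0,0,0,0,0.6],[0,0,0,0,0,0,0.6],[0,0,-3,0,0,0,0.6],[0,0,-5,0,0,0,0.6],[0,0,-3,0,0,0,0.6]]'
python3 - <<'E'
from b import *
o,y,t=BX['B']; print(t,y); go([*t,.27],np.pi+y)
E
```

```text
time: 34.05
position: [0.6199, -0.1758, 0.2543]
tool_rot: [0.055, 0.998, 0.0, -0.002]
ft_force: [-0.4, -0.4, 0.0]
grip_width: 0.0265
grip_force: 0.0
time: 34.67
position: [0.6215, -0.1763, 0.3674]
tool_rot: [0.055, 0.998, -0.001, 0.001]
ft_force: [0.2, -0.4, 0.8]
grip_width: 0.0346
grip_force: 0.0
[0.4185 0.2052] -0.16434440972899686
t 34.67 at [ 0.6215 -0.1763  0.3674] x-ang 3.031 grip 0.0346
shift cm [24.4196 35.678   9.6275]
turn [-0.0011  0.0028  0.0535]
```

```bash
python3 -m crank '[[3.05,4.46,0.5,0,0,0,0.5],[3.05,4.46,0.5,0,0,0,0.5],[3.05,4.46,1,0,0,0,0.5],[3.05,4.46,1,0,0,0,0.5],[3.05,4.46,1,0,0,0,0.5]]'
python3 -m crank '[[3.05,4.46,1.5,0,0,0,0.5],[3.05,4.46,2,0,0,0,0.5],[3.05,4.46,2,0,0,0,0.5],[0,0,0,0,0,0.054,0.5],[0,0,0,0,0,0,0.5]]'
python3 - <<'E'
from b import *
o,y,t=BX['B']; snap('wrist','w19.png'); go([*t,.185],np.pi+y)
c,s=np.cos(y),np.sin(y)
for q in [(-.022,-.034,.06),(-.022,.034,.06),(.022,-.034,.06),(.022,.034,.06)]: print(proj('w19.png',[o[0]+c*q[0]-s*q[1],o[1]+s*q[0]+c*q[1],q[2]]))
s=cv2.imread('pics/w19.png').astype(int); m=((s.min(2)>160)&(s.max(2)-s.min(2)<28)).astype(np.uint8); n,l,st,c=cv2.connectedComponentsWithStats(m)
for i in range(1,n):
    if st[i,4]>300: 
        yy,xx=np.nonzero(l==i); print(st[i],cv2.minAreaRect(np.stack([xx,yy],1).astype(np.float32)))
E
```

```text
time: 35.3
position: [0.4931, 0.0638, 0.3247]
tool_rot: [0.056, 0.998, 0.0, 0.0]
ft_force: [0.4, -0.0, -0.3]
grip_width: 0.0434
grip_force: 0.0
time: 35.92
position: [0.4177, 0.2062, 0.2698]
tool_rot: [0.081, 0.997, -0.0, 0.0]
ft_force: [-0.3, -0.3, 0.5]
grip_width: 0.0436
grip_force: 0.0
t 35.98 at [0.4182 0.2057 0.27  ] x-ang 2.978 grip 0.0436
shift cm [-0.0322 -0.0482  8.496 ]
turn [0.     0.0006 0.0008]
[[277.5591 214.6345]]
[[352.0794 214.823 ]]
[[278.9848 259.6965]]
[[350.5305 259.8686]]
[145  61  73  77 946] ((181.0, 99.0), (76.0, 72.0), 90.0)
[ 159   75   52   55 2031] ((184.5, 102.0), (54.0, 51.0), 90.0)
[ 382   98   43   57 1228] ((403.0, 126.0), (56.0, 42.0), 90.0)
[ 277  213   76   53 2452] ((314.0758056640625, 238.89210510253906), (75.29467010498047, 51.52125549316406), 1.3971810340881348)
```

```bash
python3 -m crank '[[0,-0.05,4,0,0,0,0.5],[0,0,3.5,0,0,0,0.5],[0,0,1.0,0,0,0,0.5],[0,0,0,0,0,0,0.95],[0,0,0,0,0,0,0.95]]' 50
python3 -m crank '[[0,0,0,0,0,0,0.95],[0,0,0,0,0,0,0.95],[0,0,0,0,0,0,0.95],[0,0,0,0,0,0,0.95]]'
python3 - <<'E'
from b import *
go([*BX['B'][2],.185])
E
python3 -m crank '[[0,0,-1,0,0,0,0.95],[0,0,-4,0,0,0,0.95],[0,0,-5,0,0,0,0.95],[0,0,-1.5,0,0,-0.054,0.95],[0,0,0,0,0,0,0.95]]'
python3 - <<'E'
from h import *
go([.6045,.1328,.28],np.pi-.108);snap('wrist','w20.png'); held('w20.png',.034,.001,.1851)
E
```

```text
time: 36.6
position: [0.4189, 0.2051, 0.1859]
tool_rot: [0.082, 0.997, 0.0, 0.001]
ft_force: [0.5, 0.8, 0.5]
grip_width: 0.0308
grip_force: 0.0
time: 37.1
position: [0.4181, 0.2052, 0.1854]
tool_rot: [0.082, 0.997, 0.0, 0.001]
ft_force: [-1.6, -0.9, 5.9]
grip_width: 0.0134
grip_force: 49.9
t 37.1 at [0.4181 0.2052 0.1854] x-ang 2.977 grip 0.0134
shift cm [-0.0375  0.0058  0.0396]
time: 37.72
position: [0.4181, 0.2053, 0.301]
tool_rot: [0.056, 0.998, 0.0, 0.001]
ft_force: [-0.3, -0.8, -2.2]
grip_width: 0.0136
grip_force: 49.9
t 37.73 at [0.4181 0.2053 0.301 ] x-ang 3.03 grip 0.0136
shift cm [-19.3216  -5.1425   2.1531]
turn [ 0.0011  0.0029 -0.0033]
pred lid [[264.7, 239.6], [365.2, 239.7], [362.4, 298.1], [267.4, 298.1]]
 white x 164 232 y 58 130 3133
 white x 379 433 y 103 157 1696
 white x 266 368 y 241 298 3113
```

```bash
python3 -m crank '[[-4.8,-1.3,0,0,0,0,0.95],[-4.8,-1.3,0,0,0,0,0.95],[-4.8,-1.3,0,0,0,0,0.95],[-4.9,-1.2,0,0,0,0,0.95],[0,0,2.1,0,0,0,0.95]]'
python3 -m crank '[[0,0,0,0,0,0,0.95],[0,0,0,0,0,0,0.95]]'
python3 - <<'E'
from h import *
ex=np.array([.9942,-.1078]);ey=np.array([.1078,.9942]);c=np.array([.6515,-.0182]); L=c+.145*ey
go([*(L+ex*-.0138),.2804],np.pi-.108)
E
```

```text
time: 38.4
position: [0.6086, 0.1312, 0.2778]
tool_rot: [0.057, 0.998, -0.0, 0.003]
ft_force: [-0.8, -0.7, -2.6]
grip_width: 0.0139
grip_force: 50.0
time: 38.65
position: [0.6031, 0.1334, 0.2778]
tool_rot: [0.055, 0.998, -0.0, -0.001]
ft_force: [0.6, 1.0, -2.4]
grip_width: 0.0137
grip_force: 50.0
t 38.65 at [0.6031 0.1334 0.2778] x-ang 3.031 grip 0.0137
shift cm [-5.0639 -0.0348 -0.2771]
turn [-0.0003 -0.0028 -0.0028]
```

```bash
python3 -m crank '[[-2,0,-0.25,0,0,0,0.95],[-1.5,0,0,0,0,0,0.95],[-1,0,0,0,0,0,0.95],[-0.55,0,0,0,0,0,0.95],[0,0,0,0,0,0,0.95]]'
python3 -m crank '[[0,0,0.8,0,0,0,0.95],[0,0,0.8,0,0,0,0.95],[0,0,0.4,0,0,0,0.95],[0,0,0,0,0,0,0.95]]'
python3 -m crank '[[0,0,0.3,0,0,0,0.95],[0,0,0,0,0,0,0.95]]';python3 -m crank '[[0,0,0.2,0,0,0,0.95],[0,0,0,0,0,0,0.95]]'
```

```text
time: 39.28
position: [0.6541, 0.1276, 0.2813]
tool_rot: [0.055, 0.998, -0.0, -0.0]
ft_force: [-0.9, 0.3, -2.2]
grip_width: 0.0136
grip_force: 50.0
time: 39.78
position: [0.6539, 0.1275, 0.2605]
tool_rot: [0.055, 0.998, -0.0, -0.001]
ft_force: [-0.5, -0.2, -2.0]
grip_width: 0.0138
grip_force: 50.0
time: 40.02
position: [0.6542, 0.1275, 0.2582]
tool_rot: [0.055, 0.998, -0.0, -0.0]
ft_force: [-0.4, -0.2, -2.4]
grip_width: 0.0136
grip_force: 50.0
time: 40.28
position: [0.6542, 0.1275, 0.2561]
tool_rot: [0.055, 0.998, -0.0, -0.0]
ft_force: [0.5, 0.5, -1.8]
grip_width: 0.0135
grip_force: 50.0
```

```bash
python3 -m crank '[[0,-2,-0.05,0,0,0,0.95],[0,-3,0,0,0,0,0.95],[0,-4,0,0,0,0,0.95],[0,-4,0,0,0,0,0.95],[0,-4,0,0,0,0,0.95]]'
python3 -m crank '[[0,-2.5,0,0,0,0,0.95],[0,-1.7,0,0,0,0,0.95],[0,0,0,0,0,0,0.95],[0,0,0,0,0,0,0.95]]'
python3 - <<'E'
from h import *
ex=np.array([.9942,-.1078]);ey=np.array([.1078,.9942]);c=np.array([.6515,-.0182])
go([*(c-.071*ey+ex*-.0138),.2554],np.pi-.108)
E
```

```text
time: 40.9
position: [0.6349, -0.0441, 0.257]
tool_rot: [0.056, 0.998, -0.0, 0.0]
ft_force: [-0.0, -0.5, -2.3]
grip_width: 0.0136
grip_force: 50.0
time: 41.4
position: [0.6307, -0.0825, 0.2567]
tool_rot: [0.055, 0.998, 0.0, -0.0]
ft_force: [-1.2, 1.0, -2.0]
grip_width: 0.0138
grip_force: 50.0
t 41.4 at [ 0.6307 -0.0825  0.2567] x-ang 3.031 grip 0.0138
shift cm [ 0.0068 -0.4844  0.1342]
turn [ 0.0006 -0.0002 -0.0025]
```

```bash
python3 -m crank '[[0,-0.45,0,0,0,0,0.95],[0,0,0.13,0,0,0,0.95],[0,0,0,0,0,0,0.95],[0,0,0,0,0,0,0.6],[0,0,0,0,0,0,0.6]]'
python3 -m crank '[[0,0,0,0,0,0,0.6],[0,0,0,0,0,0,0.6],[0,0,-3,0,0,0,0.6],[0,0,-5,0,0,0,0.6],[0,0,-3,0,0,0,0.6]]'
python3 - <<'E'
from b import *
o,y,t=BX['A']; print(t,y); go([*t,.27],np.pi+y)
E
```

```text
time: 42.02
position: [0.6306, -0.0876, 0.2559]
tool_rot: [0.055, 0.998, -0.0, 0.001]
ft_force: [0.7, -0.5, -0.4]
grip_width: 0.0268
grip_force: 0.0
time: 42.65
position: [0.631, -0.0879, 0.3681]
tool_rot: [0.055, 0.998, -0.0, 0.002]
ft_force: [0.6, -0.4, -0.3]
grip_width: 0.0351
grip_force: 0.0
[0.3344 0.2975] -0.17829974269894655
t 42.65 at [ 0.631  -0.0879  0.3681] x-ang 3.031 grip 0.0351
shift cm [33.7721 35.0268  9.673 ]
turn [-0.0006  0.0035  0.0675]
```

```bash
python3 -m crank '[[3.75,3.89,0.2,0,0,0,0.5],[3.75,3.89,0.5,0,0,0,0.5],[3.75,3.89,1,0,0,0,0.5],[3.75,3.89,1,0,0,0,0.5],[3.75,3.89,1,0,0,0,0.5]]'
python3 -m crank '[[3.75,3.89,1.5,0,0,0,0.5],[3.75,3.89,1.5,0,0,0,0.5],[3.75,3.89,1.5,0,0,0,0.5],[3.75,3.89,1.5,0,0,0.067,0.5],[0,0,0,0,0,0,0.5]]'
python3 -m crank '[[0,0,0,0,0,0,0.5],[0,0,0,0,0,0,0.5]]'
python3 - <<'E'
from b import *
o,y,t=BX['A']; snap('wrist','w21.png'); go([*t,.185],np.pi+y)
c,s=np.cos(y),np.sin(y)
for q in [(-.022,-.018,.06),(-.022,.018,.06),(.022,-.018,.06),(.022,.018,.06)]: print(proj('w21.png',[o[0]+c*q[0]-s*q[1],o[1]+s*q[0]+c*q[1],q[2]]))
s=cv2.imread('pics/w21.png').astype(int); m=((s.min(2)>160)&(s.max(2)-s.min(2)<28)).astype(np.uint8); n,l,st,c=cv2.connectedComponentsWithStats(m)
for i in range(1,n):
    if st[i,4]>300: 
        yy,xx=np.nonzero(l==i); print(st[i],cv2.minAreaRect(np.stack([xx,yy],1).astype(np.float32)))
E
```

```text
time: 43.28
position: [0.4644, 0.1276, 0.3285]
tool_rot: [0.056, 0.998, 0.0, 0.0]
ft_force: [0.7, 0.4, -0.3]
grip_width: 0.0437
grip_force: 0.0
time: 43.9
position: [0.3304, 0.2993, 0.2676]
tool_rot: [0.086, 0.996, -0.001, -0.002]
ft_force: [0.2, -0.3, -0.2]
grip_width: 0.0432
grip_force: 0.0
time: 44.15
position: [0.335, 0.2971, 0.269]
tool_rot: [0.09, 0.996, 0.0, 0.001]
ft_force: [0.1, 0.0, -0.4]
grip_width: 0.0435
grip_force: 0.0
t 44.2 at [0.3349 0.2969 0.2689] x-ang 2.962 grip 0.0439
shift cm [0.0778 0.0414 8.3909]
turn [ 0.0007  0.0013 -0.0016]
[[296.0562 212.8448]]
[[335.6951 212.8199]]
[[296.8898 258.1597]]
[[334.934  258.1288]]
[  84  173   66   65 2345] ((116.5, 205.0), (64.0, 65.0), 90.0)
[296 210  41  50 783] ((316.0, 234.5), (49.0, 40.0), 90.0)
```

```bash
python3 -m crank '[[0.05,0.05,4,0,0,0,0.5],[0,0,3.4,0,0,0,0.5],[0,0,1.0,0,0,0,0.5],[0,0,0,0,0,0,0.95],[0,0,0,0,0,0,0.95]]' 50
python3 -m crank '[[0,0,0,0,0,0,0.95],[0,0,0,0,0,0,0.95],[0,0,0,0,0,0,0.95],[0,0,0,0,0,0,0.95]]'
python3 - <<'E'
from b import *
go([*BX['A'][2],.185])
E
python3 -m crank '[[0,0,-1,0,0,0,0.95],[0,0,-4,0,0,0,0.95],[0,0,-5,0,0,0,0.95],[0,0,-1.5,0,0,-0.068,0.95],[0,0,0,0,0,0,0.95]]'
python3 - <<'E'
from h import *
go([.6035,.1328,.30],np.pi-.108);snap('wrist','w22.png'); held('w22.png',.018,.001,.1851)
E
```

```text
time: 44.82
position: [0.3341, 0.2984, 0.1854]
tool_rot: [0.089, 0.996, 0.001, 0.001]
ft_force: [0.1, -0.2, -0.4]
grip_width: 0.0309
grip_force: 0.0
time: 45.32
position: [0.3334, 0.2984, 0.1851]
tool_rot: [0.089, 0.996, 0.0, 0.001]
ft_force: [-0.6, -0.3, 6.0]
grip_width: 0.0137
grip_force: 49.9
t 45.33 at [0.3334 0.2984 0.1851] x-ang 2.964 grip 0.0137
shift cm [-0.1094 -0.0707  0.0101]
time: 45.95
position: [0.3335, 0.2985, 0.3008]
tool_rot: [0.055, 0.998, 0.001, 0.001]
ft_force: [-0.5, -0.1, -2.4]
grip_width: 0.0135
grip_force: 49.9
t 45.95 at [0.3335 0.2985 0.3008] x-ang 3.031 grip 0.0135
shift cm [-28.665  -13.4909   0.135 ]
turn [ 0.0019  0.0028 -0.0024]
pred lid [[288.0, 239.9], [341.2, 239.9], [339.8, 298.4], [289.4, 298.4]]
 white x 99 162 y 157 219 2408
 white x 289 344 y 241 275 956
```

```bash
python3 -m crank '[[-4.8,-2.25,0,0,0,0,0.95],[-4.8,-2.25,0,0,0,0,0.95],[-4.8,-2.25,0,0,0,0,0.95],[-4.8,-2.25,0,0,0,0,0.95],[-4.8,-2.25,0,0,0,0,0.95]]'
python3 -m crank '[[-4.7,-2.25,0,0,0,0,0.95],[0,0,1.9,0,0,0,0.95],[0,0,0,0,0,0,0.95],[0,0,0,0,0,0,0.95]]'
python3 - <<'E'
from h import *
ex=np.array([.9942,-.1078]);ey=np.array([.1078,.9942]);c=np.array([.6515,-.0182]); L=c+.145*ey
go([*(L+ex*-.0142),.2804],np.pi-.108)
E
```

```text
time: 46.62
position: [0.5599, 0.1589, 0.2973]
tool_rot: [0.056, 0.998, -0.0, -0.002]
ft_force: [-0.1, -0.4, -2.2]
grip_width: 0.0136
grip_force: 49.9
time: 47.12
position: [0.6028, 0.1329, 0.2795]
tool_rot: [0.055, 0.998, -0.0, -0.001]
ft_force: [0.2, -0.0, -1.7]
grip_width: 0.0138
grip_force: 49.9
t 47.12 at [0.6028 0.1329 0.2795] x-ang 3.032 grip 0.0138
shift cm [-5.0515  0.0078 -0.1019]
turn [-0.0003 -0.0026 -0.0016]
```

```bash
python3 -m crank '[[-2,0,-0.1,0,0,0,0.95],[-1.5,0,0,0,0,0,0.95],[-1,0,0,0,0,0,0.95],[-0.55,0,0,0,0,0,0.95],[0,0,0,0,0,0,0.95]]'
python3 -m crank '[[0,0,0.8,0,0,0,0.95],[0,0,0.8,0,0,0,0.95],[0,0,0.5,0,0,0,0.95],[0,0,0,0,0,0,0.95]]'
python3 -m crank '[[0,0,0.3,0,0,0,0.95],[0,0,0,0,0,0,0.95]]'
```

```text
time: 47.75
position: [0.6538, 0.1272, 0.2815]
tool_rot: [0.055, 0.998, -0.0, -0.0]
ft_force: [-0.3, 0.0, -1.6]
grip_width: 0.0137
grip_force: 49.9
time: 48.25
position: [0.6534, 0.127, 0.2595]
tool_rot: [0.055, 0.998, -0.0, -0.001]
ft_force: [0.4, -0.8, -1.7]
grip_width: 0.0137
grip_force: 49.9
time: 48.5
position: [0.6538, 0.1271, 0.2573]
tool_rot: [0.055, 0.998, -0.0, -0.0]
ft_force: [-0.0, -0.1, -1.4]
grip_width: 0.0137
grip_force: 49.9
```

```bash
python3 -m crank '[[0,-2,0.1,0,0,0,0.95],[0,-3,0,0,0,0,0.95],[0,-3.5,0,0,0,0,0.95],[0,-3,0,0,0,0,0.95],[0,-1.7,0,0,0,0,0.95]]'
python3 -m crank '[[0,0,0,0,0,0,0.95],[0,0,0,0,0,0,0.95]]'
python3 - <<'E'
from h import *
ex=np.array([.9942,-.1078]);ey=np.array([.1078,.9942]);c=np.array([.6515,-.0182])
go([*(c+.0115*ey+ex*-.0142),.2551],np.pi-.108)
E
```

```text
time: 49.12
position: [0.6391, -0.0068, 0.2567]
tool_rot: [0.056, 0.998, -0.0, 0.0]
ft_force: [0.3, -0.2, -1.7]
grip_width: 0.0134
grip_force: 49.9
time: 49.38
position: [0.6394, -0.0035, 0.2565]
tool_rot: [0.055, 0.998, 0.0, 0.0]
ft_force: [0.4, -0.3, -1.3]
grip_width: 0.0136
grip_force: 49.9
t 49.38 at [ 0.6394 -0.0035  0.2565] x-ang 3.032 grip 0.0136
shift cm [ 0.0586 -0.1766  0.1401]
turn [ 0.0006 -0.     -0.0016]
```

Lower, release, rise, then go back to the stand viewpoint and compare boxes with holders.

```bash
python3 -m crank '[[0,-0.15,0.05,0,0,0,0.95],[0,0,0.1,0,0,0,0.95],[0,0,0,0,0,0,0.95],[0,0,0,0,0,0,0.6],[0,0,0,0,0,0,0.6]]'
python3 -m crank '[[0,0,0,0,0,0,0.6],[0,0,0,0,0,0,0.6],[0,0,-3,0,0,0,0.6],[0,0,-5,0,0,0,0.6],[0,0,-5,0,0,0,0.6]]'
python3 -m crank '[[-4,-1,-0.5,0,0,0,0.6],[-4,-1,-0.5,0,0,0,0.6],[-4,-1,-0.5,0,0,0,0.6],[-3,-1,0,0,0,0,0.6],[0,0,0,0,0,0,0.6]]'
python3 -m crank '[[0,0,0,0,0,0,0.6],[0,0,0,0,0,0,0.6],[0,0,0,0,0,0,0.6],[0,0,0,0,0,0,0.6]]'
python3 - <<'E'
from h import *
snap('wrist','w23.png'); snap('scene','scene1.png'); snap('side','side1.png'); go(None)
a=cv2.imread('pics/w23.png'); m=np.zeros((600,800,3),np.uint8)
m[:300]=cv2.resize(a[10:160,30:430],(800,300),interpolation=cv2.INTER_CUBIC)
s=cv2.imread('pics/scene1.png'); m[300:,:400]=cv2.resize(s[240:390,260:460],(400,300),interpolation=cv2.INTER_CUBIC)
m[300:,400:]=cv2.resize(s[220:370+22,140:370],(400,300),interpolation=cv2.INTER_CUBIC)
cv2.imwrite('pics/m9.png',m)
E
```

```text
time: 50.0
position: [0.6394, -0.0056, 0.2551]
tool_rot: [0.055, 0.998, -0.0, 0.0]
ft_force: [0.5, -0.6, 0.3]
grip_width: 0.0265
grip_force: 0.0
time: 50.62
position: [0.6391, -0.0057, 0.386]
tool_rot: [0.055, 0.998, 0.0, -0.0]
ft_force: [-0.9, -1.0, -1.2]
grip_width: 0.0345
grip_force: 0.0
time: 51.25
position: [0.7851, -0.0632, 0.3981]
tool_rot: [0.056, 0.998, -0.0, -0.001]
ft_force: [-0.6, 0.9, 0.3]
grip_width: 0.0352
grip_force: 0.0
time: 51.75
position: [0.7836, -0.0615, 0.4005]
tool_rot: [0.055, 0.999, -0.0, 0.0]
ft_force: [-0.4, -0.8, 0.5]
grip_width: 0.0348
grip_force: 0.0
t 51.9 at [ 0.7838 -0.0617  0.4002] x-ang 3.032 grip 0.035
```

View pics/m9.png

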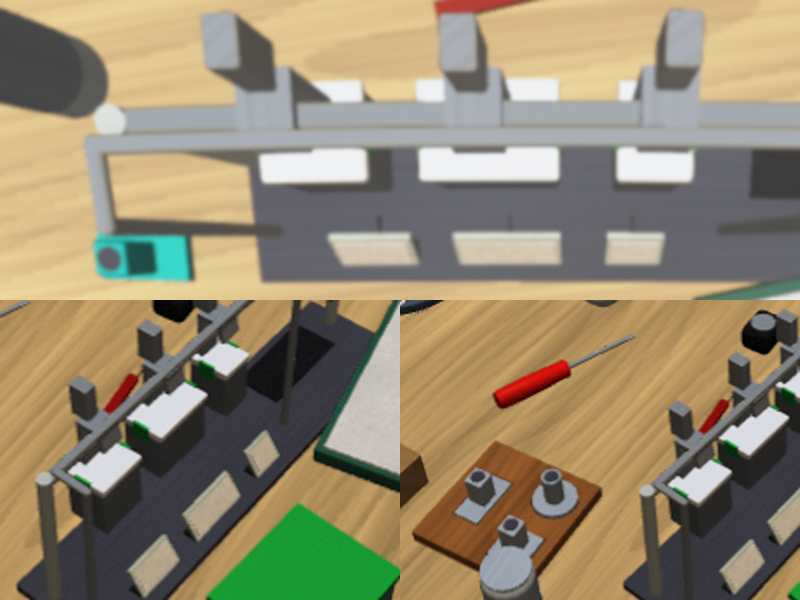

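The picture shows all three boxes on the rail and all three sockets in their pockets. Lid edges are at crop v≈182 and the holders at v≈235 to 265. I'll measure the offsets.

```bash
python3 - <<'E'
from h import *
ey=np.array([.1078,.9942]);ex=np.array([.9942,-.1078]);c=np.array([.6515,-.0182])
W='w23.png'
def st(u,v,z): p=atz(W,(30+u/2,10+v/2),z)[:2]-c; return np.array([p@ex,p@ey])
D={'med':[(262,368),(329,411),(340,419)],'wide':[(418,559),(453,560),(461,561)],'nar':[(616,693),(607,664),(607,660)]}
for n,(l,t,b) in D.items():
    L=[st(u,181,.130) for u in l];T=[st(u,235,.042) for u in t];B=[st(u,264,.012) for u in b]
    w=lambda P:P[1][1]-P[0][1]; m=lambda P:(P[0][1]+P[1][1])/2
    print(n,'lid mid %.4f w %.4f x %.4f | top %.4f w %.4f x %.4f| bot %.4f w %.4f x %.4f'%(m(L),w(L),L[0][0],m(T),w(T),T[0][0],m(B),w(B),B[0][0]))
# scene camera
S='scene1.png'
def ss(u,v,z): p=atz(S,(260+u/2,240+(v-300)/2),z)[:2]-c; return np.array([p@ex,p@ey])
for n,L,H in [('med',[(100,496),(140,462)],[(127,567),(165,534),(140,597),(180,563)]),('wide',[(165,438),(207,391)],[(183,516),(230,470),(193,543),(240,497)]),('nar',[(224,379),(248,357)],[(244,455),(268,430),(256,477),(280,452)])]:
    print(n,'lid',np.mean([ss(*q,.13) for q in L],0),'top',np.mean([ss(*q,.042) for q in H[:2]],0),'bot',np.mean([ss(*q,.012) for q in H[2:]],0))
E
```

```text
med lid mid -0.1581 w 0.0542 x 0.0248 | top -0.1571 w 0.0526 x 0.0508| bot -0.1606 w 0.0546 x 0.0698
wide lid mid -0.0703 w 0.0708 x 0.0259 | top -0.0701 w 0.0679 x 0.0515| bot -0.0703 w 0.0684 x 0.0704
nar lid mid 0.0129 w 0.0386 x 0.0263 | top 0.0118 w 0.0362 x 0.0518| bot 0.0135 w 0.0363 x 0.0706
med lid [ 0.0276 -0.1659] top [ 0.052  -0.1607] bot [ 0.0687 -0.1613]
wide lid [ 0.027  -0.0706] top [ 0.0556 -0.0736] bot [ 0.0689 -0.074 ]
nar lid [0.0284 0.0048] top [0.0562 0.0063] bot [0.0685 0.0124]
```

```bash
python3 - <<'E'
from h import *
print(proj('scene1.png',[[.393,-.2545,.054],[.4637,-.2128,.054],[.4698,-.2865,.054]]), [(140+u/1.739,220+(v-300)/1.744) for u,v in [(80,477),(151,476),(112,524)]])
E
```

```text
[[184.8241 319.0974]
 [227.1634 320.2008]
 [204.1064 347.8217]] [(186.00345025876942, 321.4908256880734), (226.83151236342724, 320.91743119266056), (204.40483036227715, 348.440366972477)]
```

```bash
python3 -c "
from rig import ticket
print(ticket.hand_in())"
```

```text
the job is handed in; nothing more can be done
None
```

The job is handed in: all three post sockets are in their tray pockets, and the medium, wide and narrow boxes hang on the rail within about 1 mm of their own ticket holders by the wrist camera. The scene camera put them up to about 5 mm off. The judging gave no verdict.

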